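# Prop open the optics dust cover and set the lens in the beam

### The job

Lift the dock's clear dust cover until its stay catches, rest it on the stay and leave it propped; then take out the lens mount, never touching its glass, and carry it upright to the alignment bar. Stand it there between the light source and the detector, brass ring side towards the light source, its foot gently pushed up flush against the bar and slid along towards the detector until it is home against the orange stop, pressing in the stop's switch pin. Set it down softly, let go, do not shift the source or the detector, and leave the rest of the bench as it is.

Things in the scene. Friction and masses are not known exactly. Their poses are not given: they have to be found in the camera images.
- lens_mount: Lens mount, 0.3 kg, 82 mm tall: black foot 60 (its x) x 50 (y) x 10 mm, pillar 18 mm thick, black frame 40 wide (y), 12 thick (x), at heights 42 to 82 mm, holding a lens whose axis is x. A brass ring 35 mm across stands 4 mm proud of the +x face, brass strip above it; other face plain. Best held by the side faces y = -20, +20 mm. Origin: centre of the underside. Starts in the dock, +x roughly to its front.
- lens_glass: The lens's round glass, 27 mm across, in the middle of the frame, 62 mm above the mount's underside; it bulges 8.5 mm out from the frame's middle plane on the brass ring side. Origin: on the frame's middle plane at the lens axis. The fingers must not touch it.
- lens_ring (a point): Centre of the brass ring's outer side: 10 mm along +x from the lens mount's axis, 62 mm up.
- fence: Alignment bar, dark grey, bolted to the table: 340 mm long (its y), 25 mm wide (x), 16 mm high, rigid, two bolt heads and an orange stop on it. Origin: centre of its underside. Its front edge, towards the robot, is the face x = -12.5 mm; source and detector stand along it, and so shall the lens mount: with its 50 mm foot flush there, the mount's origin lies at x = -37.5 mm.
- stop_switch (a joint): Brass switch pin in the orange stop: 0 out, 0.005 m fully in; springy, under 1 N, pushed in towards -y of the bar. The rigid stop is clamped on the bar where it was last used, 17 to 57 mm to the -y side of the bar's middle: find it by feel or eye. It stands 13 to 37 mm ahead of the bar's midline, 23 mm high; pin 6 mm above the table. Home: foot's end on the stop's +y face, pin in.
- light_source: Light source, 0.75 kg, loose but stays put: same foot and pillar as the lens mount, on top a grey ribbed barrel 38 mm across, 66 mm long, red ring at its front, top at 81 mm. Origin: centre of the foot's underside; +x points out of the red front along the bar to the detector (the barrel spans x = -46 to +26 mm). Stands near the +y end of the bar.
- detector: Detector, 0.75 kg, loose but stays put: same foot and pillar, on top a white box 36 x 44 x 44 mm with a dark round window, top at 86 mm. Origin: centre of the foot's underside; +x points out of the window, along the bar to the light source. The window lies at x = 20 mm. The stop lies between it and the lens mount's place. Stands near the -y end of the bar.
- dock: Dock, fixed: box 180 (x) x 200 (y) mm, clear walls 5 mm thick up to 95 mm above the table, dark floor at 8 mm, clear hinged cover on top. Origin: centre of its underside; -x is the front with the cover's handle, the hinge runs along y at the far wall. A 30 mm wide ledge with a steel tooth for the stay runs along the outside of the -y wall at 94 mm height.
- cover (a joint): Angle of the dock's hinged cover (184 x 206 x 5 mm, about 0.35 kg, 2 N at the handle): 0 closed, grows as it is raised, stops at 1.54. Let go, it falls shut unless the stay has caught: at 1.40 (80 degrees) the pin of the red stay drops by itself behind the tooth, and the cover let down again then rests at 1.32 or a little above.
- cover_hinge (a point): Middle of the cover's hinge axis (along the dock's y): 90 mm along +x from the dock's origin, 98 mm above the table.
- cover_bar (a point): Middle of the cover's handle: black round bar 10 mm thick, 100 mm long, parallel to the hinge, an arm at each end. With the cover closed it lies 210 mm in front of the hinge axis and 27 mm above it, 26 mm ahead of the cover's edge, free all round from above; it swings about the hinge with the cover (radius 212 mm).
- stay_pin (a point): Steel cross pin, 7 mm thick, at the free end of the red stay (75 mm long, hinged to the cover 60 mm from its hinge, outside the dock's -y wall). It slides on the ledge towards the hinge as the cover rises; caught behind the tooth it sits about 62 mm in front of the hinge axis, 98 mm above the table.
- lens_case: Bystander: grey and black round lens case, 39 mm across, 18 mm high, loose on the dock's floor near the hinge wall. Origin under its centre.
- tape_dispenser: Bystander: cream tape dispenser, 140 x 55 mm, 90 mm high. Origin under its centre.
- spare_pillar: Bystander: loose standing steel pillar, 25 mm across, 100 mm tall. Origin under its centre.
- screw_tray: Bystander: blue divided tray of screws, 110 x 160 x 35 mm. Origin under its centre.
- fork_clamp: Bystander: small steel fork clamp lying flat, 68 x 34 x 10 mm. Origin under its centre.
- hex_driver: Bystander: orange-handled driver, 170 mm long, lying near the robot. Origin under its middle.
- table: The optical table: aluminium top at z = 0 with a 25 mm grid of small dark holes (flat, nothing to fall into).
Not all that is in view belongs to the job. What is shaped like the detector but blue or purple is not meant. What is shaped like the light_source but green is not meant.

How it is judged:
By the outcome, as a careful person would: the job done as asked, in the order asked, and still so for the second after the job is handed in, with the robot touching nothing.
It also fails if it takes over 72 s, if anything falls off the work surface, if the arm or the gripper's body presses on something with over 40 N, if the wrist force passes 120 N, or if a joint passes its speed limit or range.

### The arm

A 6-joint arm with a two-finger parallel gripper is mounted at the origin on the work surface. World frame = base frame: x ahead of the robot, y to its left, z up, the work surface at z = 0. Lengths are in m, angles in rad, forces in N, time in s.
With the tool pointing down it reaches from about 0.2 to 0.875 m from the base axis. Payload 3.4 kg.
Tool frame: the origin (TCP) lies at the very end of the fingers, on their centre line; the grasp point (between the pads) lies env.tcp_to_grasp behind it (env.tcp_to_grasp is the distance from the TCP to the grasp point, in m); z points along the fingers, y is the direction in which the jaws open and shut (so a half turn about z gives the same grasp; the last joint's range is limited). The gripper opens to 94 mm and grips with 3 to 60 N. Pads are 16 mm wide; open, the fingers measure 119 mm over their backs; the gripper's body (75 mm by 177 mm) begins 78 mm behind the grasp point.
Start: joints at [1.17, 0.276, 1.505, -0, 1.361, -0.121], TCP at [0.159, 0.553, 0.205] pointing down, gripper open.
Joint ranges: [-2.89, 2.89], [-0.75, 2.08], [0.22, 2.7], [-1.18, 4.32], [0.11, 2.71], [-2.7, 2.7]. Speed limits (rad/s): [2.57, 2.57, 3.14, 3.14, 3.14, 3.14].

### API

Orientations are given as a rotation vector (axis times angle).
In Python, from rig import env gives the robot as it stands.
- The arm moves only by the tool jog_arm, never from a script. Its arguments are lists of equal length, an entry for each row: "claw": the opening, from 0 (shut) to 1 (fully open); "travel": the shift along the world's x, y, z in mm, a list of three; "delta_rot": the turn, a rotation vector about the world's x, y, z in rad, a list of three. A call has 1 to 12 rows; each row shifts and turns the commanded pose from where the row before left it; what a row does not reach is not made up. A row lasts 1/12 s, in which the tool goes at most 41.7 mm and 7.16 degrees, less where a joint would pass 70% of its speed; a pose out of reach is approached as far as the arm can. A call is refused whole if a number of a shift passes 41.7 or a number of a turn 0.125, either way. A call with a gripper value outside its range is refused whole. The fingers move at their own pace and stop on an object; the grip force is fixed at half the most. Time passes only in rows, so rows that do not move let the fingers close. It gives the time, the measured TCP pose, the force and the opening at its end, in the units of the state.
- env.get_obs(): the state, without advancing time (a new reading comes with each control period).
- env.get_image(name): name is "scene" or "top" or "wrist"; returns the picture (400x640x3 uint8, red, green, blue); there is no depth.
- env.camera_model(name): a dict with "fov_y" (degrees; the focal length in pixels is half the picture's height over the tangent of half this angle, whatever the lens; pixels are square), "cx", "cy" (the principal point, pixels), "rvec" (rotation vector, rad) and "tvec" (3), from world to camera coordinates, as OpenCV has them; the wrist camera has in their place "T_tool_cam" (4x4, takes a point from camera to tool coordinates, whose origin is the TCP and whose axes are the flange's). Camera axes: x right, y down, z forward; pixel columns grow to the right and rows downward; lengths in m; the calibration is good to about 2 mm. The wrist camera is an equidistant fisheye: a pixel r from the principal point sees the ray r / f radians off the axis. A picture is of the moment at which its call begins: read the wrist's pose just before it. camera_model takes no time and is no camera call.
- env.job_done(): hands the job in, once; it reports no verdict.
Trained networks look in the newest picture that a camera, given by its name, has taken for a name from the list of things; names that differ only in an ending like _2 or _b are one class to them, and where a whole thing is asked for, a point or a joint stands for the part that bears it (a point fixed in the world has none). Each returns a list of dicts, best first, with "confidence" (0 to 1); they miss things now and then, are a little off and sometimes report something else, mostly with a low value. They report only what shows in the picture. A call takes as long as a camera call. They do not tell look-alikes from the thing itself.
- env.boxes_of(camera, name): "centre" ([column, row] in pixels, amid what is visible of it).
- env.masks_of(camera, name): "pixels" (400x640 bool, what is visible of it) and "centre" ([column, row] in pixels, amid what is visible of it).
- env.landmark_of(camera, name): "centre" ([column, row] in pixels: a listed point, or the origin of a listed thing).
The state is a dict: "time": time; "qpos": joint angles; "joint_velocities": joint speeds; "joint_torque": joint torques, N m; "tool_pos": TCP position; "tcp_rot": TCP orientation; "force": force on the tool from outside, world axes, zero at the start; "ft_torque": the same for the moment, N m; "opening": opening from 0.0 (shut) to 1.0 (fully open).
Only numpy, scipy, OpenCV 4.12 (cv2) and the standard library are available. Lean on these libraries where they do the work, as an engineer would, in place of code of your own. Each camera call takes 0.05 s, during which the arm holds its last target.

## Working session

There is one attempt and no reset: what is moved stays moved. The work goes in short steps, Python scripts to look and compute and a tool call to move; the robot and the scene stay as the last step left them, time stands still between calls to the robot, and variables do not carry over. Pictures are saved under pics/ and viewed, and the job is handed in when it is done.

Besides the shell and the picture viewer there is one more tool, called after "Request:" as a command line: name --argument value ..., lists and objects as JSON in quotes. jog_arm: Moves the arm, as the interface text tells. Its arguments: {"type":"object","properties":{"claw":{"type":"array"},"travel":{"type":"array"},"delta_rot":{"type":"array"}},"required":["claw","travel","delta_rot"]}

```bash
ls; mkdir -p pics; python3 - <<'E'
from rig import env
import cv2,numpy as np
o=env.get_obs(); print(o, env.tcp_to_grasp)
for n in ["scene","top","wrist"]:
    im=env.get_image(n); cv2.imwrite(f"pics/{n}0.png",im[:,:,::-1]); print(n,env.camera_model(n))
print(env.get_obs()['time'])
E
```

```text
pics
{'time': 0.0, 'qpos': array([ 1.17001766e+00,  2.76543234e-01,  1.50611203e+00, -9.07797299e-06,
        1.36070029e+00, -1.20982003e-01]), 'joint_velocities': array([-0.00069468, -0.00153509,  0.00137352, -0.00158829,  0.00035116,
       -0.00062492]), 'joint_torque': array([-9.86254372e-05, -4.04580259e+01, -2.37223577e+01,  6.99972245e-02,
        3.46777146e-02, -1.35992914e-04]), 'tool_pos': array([0.15856728, 0.55211225, 0.20464268]), 'tcp_rot': array([-4.38006021e-01, -3.11045737e+00,  2.67867224e-03]), 'force': array([-0.02700325, -0.08703679,  0.27009885]), 'ft_torque': array([-0.01305816,  0.00061438, -0.01076611]), 'opening': 1.0001317352099184} 0.0188
scene {'fov_y': 45.49147213428325, 'cx': 316.9119122096605, 'cy': 201.17857018575071, 'rvec': array([ 1.4955918 ,  2.18012912, -0.81497332]), 'tvec': array([ 0.26195836, -0.35686093,  1.84709063])}
top {'fov_y': 44.07089684770826, 'cx': 322.94652805967485, 'cy': 207.246214050413, 'rvec': array([ 2.18026906, -2.17627143,  0.09997969]), 'tvec': array([-0.03919668,  0.60050766,  1.49393977])}
wrist {'fov_y': 65.70646984690485, 'cx': 314.65454851602794, 'cy': 201.31223274642548, 'T_tool_cam': array([[ 1.01537258e-03, -9.64976886e-01, -2.62332953e-01,
         7.64710499e-02],
       [ 9.99999429e-01,  8.92239299e-04,  5.88495273e-04,
        -1.01818880e-03],
       [-3.33820566e-04, -2.62333401e-01,  9.64977241e-01,
        -1.78581571e-01],
       [ 0.00000000e+00,  0.00000000e+00,  0.00000000e+00,
         1.00000000e+00]])}
0.15
```

View pics/scene0.png

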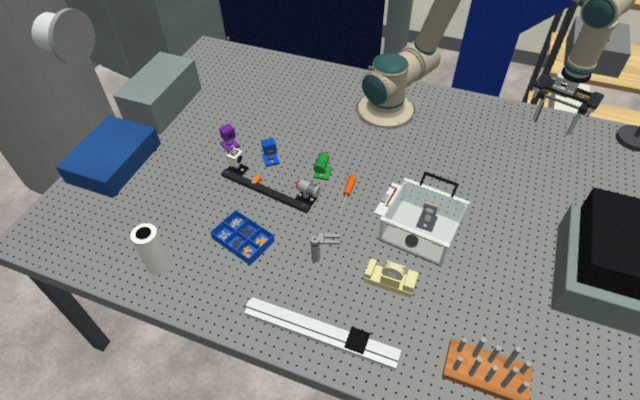

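View pics/top0.png

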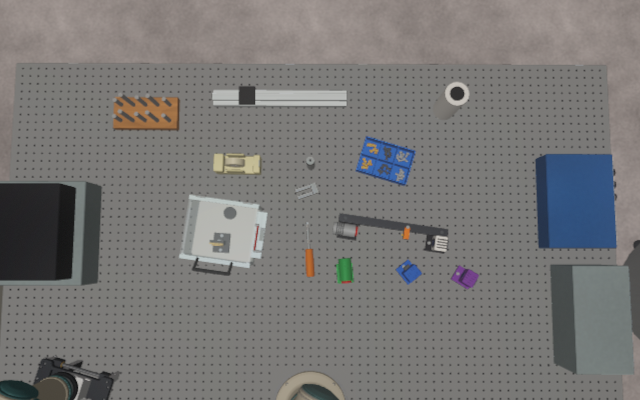

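View pics/wrist0.png

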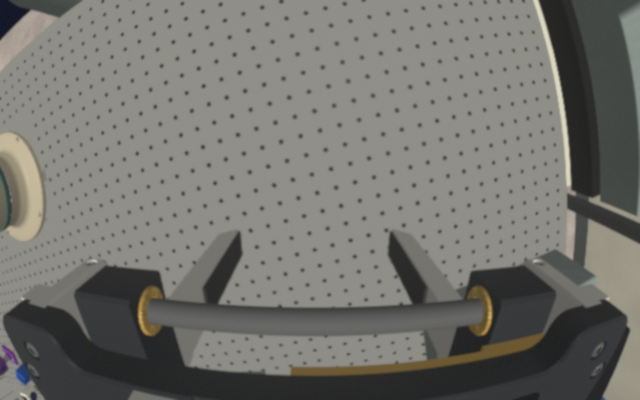

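The top view shows the dock at about (222,232), front facing the robot, the bar at about (393,225) and the green, blue and purple decoys nearer the robot. Next I'll run the networks and triangulate.

```bash
cat > h.py <<'E'
from rig import env
import cv2,numpy as np
from scipy.spatial.transform import Rotation as R
from scipy.optimize import least_squares
def K(m):
    f=200/np.tan(np.radians(m['fov_y'])/2); return f
def cam_pose(n,obs=None):
    m=env.camera_model(n)
    if n=='wrist':
        T=np.eye(4);T[:3,:3]=R.from_rotvec(obs['tcp_rot']).as_matrix();T[:3,3]=obs['tool_pos']
        T=T@m['T_tool_cam'];return T[:3,:3],T[:3,3],m
    Rm=R.from_rotvec(m['rvec']).as_matrix(); return Rm.T,-Rm.T@m['tvec'],m
def ray(n,px,obs=None):
    Rc,c,m=cam_pose(n,obs);f=K(m);u=np.array([px[0]-m['cx'],px[1]-m['cy']])/f
    if n=='wrist':
        r=np.linalg.norm(u);d=np.array([*(u/r*np.sin(r)),np.cos(r)]) if r>1e-9 else np.array([0,0,1.])
    else: d=np.array([*u,1.])
    d=Rc@d;return c,d/np.linalg.norm(d)
def at_z(n,px,z,obs=None):
    c,d=ray(n,px,obs);return c+d*(z-c[2])/d[2]
def proj(n,P,obs=None):
    Rc,c,m=cam_pose(n,obs);p=Rc.T@(np.asarray(P)-c);f=K(m)
    if n=='wrist':
        a=np.arctan2(np.hypot(p[0],p[1]),p[2]);u=p[:2]/np.hypot(p[0],p[1])*a
    else:u=p[:2]/p[2]
    return u*f+[m['cx'],m['cy']]
def tri(rays):
    A=np.zeros((3,3));b=np.zeros(3)
    for c,d in rays:
        M=np.eye(3)-np.outer(d,d);A+=M;b+=M@c
    x=np.linalg.solve(A,b);return x,[np.linalg.norm((np.eye(3)-np.outer(d,d))@(x-c)) for c,d in rays]
E
python3 - <<'E'
from h import *
np.set_printoptions(precision=4,suppress=True)
for n in ["dock","cover_bar","cover_hinge","lens_mount","lens_ring","fence","stop_switch","light_source","detector","stay_pin","tape_dispenser"]:
    r={}
    for c in ["top","scene"]:
        L=env.landmark_of(c,n); r[c]=L
        print(n,c,[(np.round(l['centre'],1),round(l['confidence'],2)) for l in L[:3]])
    if r['top'] and r['scene']:
        print('   ',tri([ray(c,r[c][0]['centre']) for c in r]), at_z('top',r['top'][0]['centre'],0),at_z('scene',r['scene'][0]['centre'],0))
print(env.get_obs()['time'])
E
```

```text
dock top [(array([221.2, 231.2]), 0.81)]
dock scene [(array([422. , 231.1]), 0.96)]
    (array([0.5279, 0.2751, 0.0041]), [np.float64(0.002679276798737063), np.float64(0.0026792767987370808)]) [0.5274 0.2786 0.    ] [0.5258 0.2725 0.    ]
cover_bar top [(array([213.2, 271.7]), 0.57)]
cover_bar scene [(array([440.7, 178.4]), 0.8)]
    (array([0.4061, 0.2791, 0.119 ]), [np.float64(0.004045173179636684), np.float64(0.0040451731796367265)]) [0.4021 0.3009 0.    ] [0.2872 0.2795 0.    ]
cover_hinge top [(array([223.2, 199.6]), 0.62)]
cover_hinge scene [(array([414.6, 232.1]), 0.71)]
    (array([0.6156, 0.256 , 0.1002]), [np.float64(0.001619489132486027), np.float64(0.0016194891324860226)]) [0.6263 0.2743 0.    ] [0.5375 0.2522 0.    ]
lens_mount top []
lens_mount scene [(array([419.1, 232.4]), 0.18)]
lens_ring top []
lens_ring scene []
fence top [(array([392.5, 225.9]), 0.87)]
fence scene [(array([262. , 193.8]), 0.59), (array([236.2, 169.3]), 0.41)]
    (array([ 0.547 , -0.261 , -0.0178]), [np.float64(0.0032149988288493296), np.float64(0.003214998828849279)]) [ 0.5449 -0.2554  0.    ] [ 0.5613 -0.2556  0.    ]Traceback (most recent call last):
  File "<stdin>", line 6, in <module>
ValueError: it knows: cover_bar, cover_hinge, detector, dock, fence, fork_clamp, hex_driver, lens_case, lens_glass, lens_mount, lens_ring, light_source, screw_tray, spare_pillar, stay_pin, table, tape_dispenser
```

```bash
python3 - <<'E'
import cv2
s=cv2.imread('pics/scene0.png');t=cv2.imread('pics/top0.png')
cv2.imwrite('pics/a.png',cv2.resize(t[180:290,165:285],None,fx=5,fy=5,interpolation=cv2.INTER_CUBIC))
cv2.imwrite('pics/b.png',cv2.resize(t[200:290,320:490],None,fx=4.6,fy=4.6,interpolation=cv2.INTER_CUBIC))
cv2.imwrite('pics/c.png',cv2.resize(s[160:270,360:480],None,fx=5,fy=5,interpolation=cv2.INTER_CUBIC))
E
```

```text
(no output)
```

View pics/a.png

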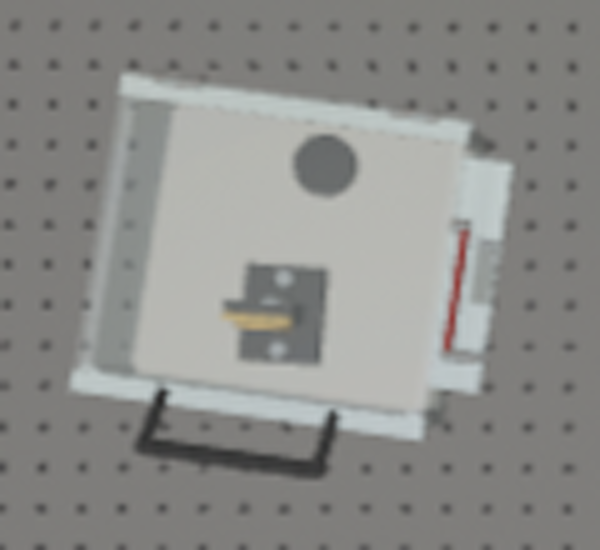

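View pics/b.png

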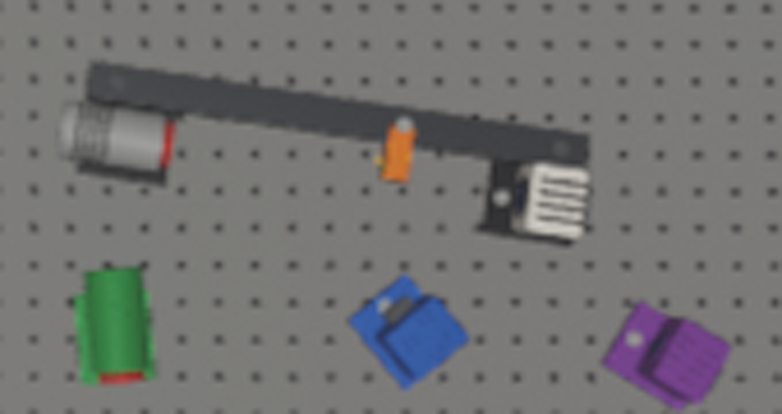

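View pics/c.png

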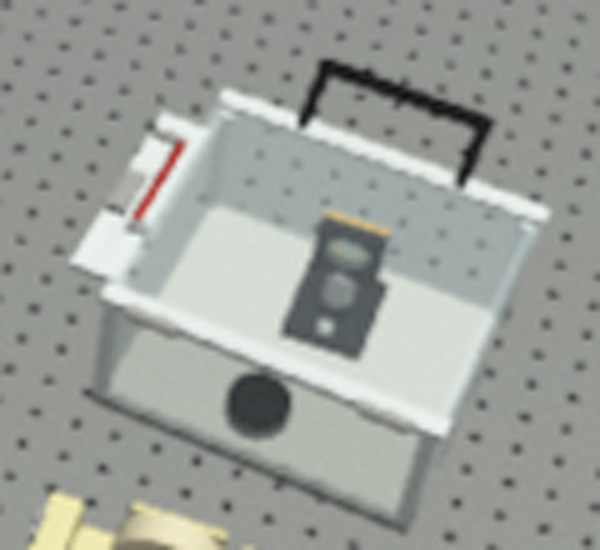

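```bash
python3 - <<'E'
from h import *
np.set_printoptions(precision=4,suppress=True)
for n in ["light_source","detector","stay_pin"]:
    r={}
    for c in ["top","scene"]:
        L=env.landmark_of(c,n); r[c]=L
        print(n,c,[(np.round(l['centre'],1),round(l['confidence'],2)) for l in L[:3]])
    if r['top'] and r['scene']:
        print('   ',tri([ray(c,r[c][0]['centre']) for c in r]), at_z('top',r['top'][0]['centre'],0),at_z('scene',r['scene'][0]['centre'],0))
print(env.get_obs()['time'])
E
```

```text
light_source top [(array([347.6, 231.3]), 0.92), (array([344.5, 274.2]), 0.74), (array([307.8, 189.8]), 0.53)]
light_source scene [(array([306.5, 198.5]), 0.93), (array([321.2, 169.6]), 0.74), (array([350.3, 186.2]), 0.73)]
    (array([ 0.5271, -0.1132, -0.0027]), [np.float64(0.0022716415278236893), np.float64(0.002271641527823708)]) [ 0.5278 -0.1152  0.    ] [ 0.5285 -0.1101  0.    ]
detector top [(array([407.3, 275.3]), 0.84), (array([435.8, 242.2]), 0.82), (array([464.4, 274.5]), 0.71)]
detector scene [(array([233.7, 172.3]), 0.73), (array([230.4, 145.4]), 0.66), (array([266.9, 157.2]), 0.55)]
    (array([ 0.4204, -0.3722, -0.0758]), [np.float64(0.06697259372617202), np.float64(0.06697259372617212)]) [ 0.392  -0.2996  0.    ] [ 0.5068 -0.39    0.    ]
stay_pin top [(array([259.7, 250.9]), 0.49)]
stay_pin scene [(array([392.5, 183.1]), 0.47)]
    (array([0.4656, 0.1475, 0.1087]), [np.float64(0.0030882284935281963), np.float64(0.0030882284935281096)]) [0.4664 0.158  0.    ] [0.3645 0.1338 0.    ]
1.05
```

```bash
cat > fit.py <<'E'
from h import *
np.set_printoptions(precision=4,suppress=True)
def fit(obs,x0):
    # obs: list (cam, px, local xyz); params x,y,yaw
    def W(p,l):
        c,s=np.cos(p[2]),np.sin(p[2]);return np.array([p[0]+c*l[0]-s*l[1],p[1]+s*l[0]+c*l[1],l[2]])
    r=least_squares(lambda p:np.concatenate([proj(c,W(p,l))-u for c,u,l in obs]),x0)
    return r.x,r.fun.reshape(-1,2)
if __name__=='__main__':
    t=lambda x,y:np.array([165+x/5,180+y/5]); s=lambda x,y:np.array([360+x/5,160+y/5])
    F,H=-.094,.090
    o=[('top',t(122,75),(H,.103,.1)),('top',t(470,122),(H,-.103,.1)),('top',t(70,388),(F,.103,.1)),('top',t(425,440),(F,-.103,.1)),
       ('top',t(147,447),(-.12,.045,.125)),('top',t(315,470),(-.12,-.045,.125)),
       ('scene',s(222,95),(F,-.103,.1)),('scene',s(548,213),(F,.103,.1)),('scene',s(105,293),(H,-.103,.1)),('scene',s(447,432),(H,.103,.1)),
       ('scene',s(322,70),(-.12,-.045,.125)),('scene',s(485,125),(-.12,.045,.125))]
    for oo in (o,o[:6],o[6:]):
        p,e=fit(oo,[.52,.27,-.14]);print(p);print(e.T)
    b=lambda x,y:np.array([320+x/4.6,200+y/4.6])
    o=[('top',b(92,63),(.0125,.17,.016)),('top',b(590,135),(.0125,-.17,.016)),('top',b(588,162),(-.0125,-.17,.016)),('top',b(118,83),(0,.15,.018)),('top',b(562,147),(0,-.15,.018))]
    p,e=fit(o[:3],[.55,-.26,-.14]);print('fence',p);print(e.T)
    for n,c,s2 in (('bolt',b(118,83),.018),('bolt',b(562,147),.018),('stop+y top',b(388,127),.023),('stop',b(382,178),.023),('stop',b(410,181),.023),('stop',b(414,128),.023),('ls foot',b(165,185),.01),('lsfoot',b(78,172),.01),('det foot',b(478,230),.01),('det foot',b(570,243),.01),('det',b(490,160),.01)):
        w=at_z('top',c,s2);d=w[:2]-p[:2];cc,ss=np.cos(p[2]),np.sin(p[2]);print(n,w,'local',cc*d[0]+ss*d[1],-ss*d[0]+cc*d[1])
E
python3 fit.py
```

```text
[ 0.5275  0.2659 -0.132 ]
[[-0.843  -0.8593 -0.4117 -1.056   0.3866 -1.8822 -0.2794 -0.3467 -1.3949
  -0.8041  1.7731 -2.2029]
 [-0.307  -0.3591 -0.3769 -1.2533 -0.2209 -0.5749 -1.6098 -1.2326  0.0268
   0.2117 -1.1895 -1.9143]]
[ 0.526   0.2635 -0.1352]
[[ 0.0824  0.0388  0.3219 -0.3508  1.0963 -1.1852]
 [ 0.1075  0.2794  0.0188 -0.6285  0.2448 -0.007 ]]
[ 0.5303  0.2683 -0.1288]
[[ 0.1165  0.245  -0.8245  0.0093  2.207  -1.6842]
 [-0.755  -0.4467  1.0921  1.2121 -0.3765 -1.1311]]
fence [ 0.547  -0.2566 -0.132 ]
[[-0.3971  0.4308 -0.0339]
 [-0.0609 -1.0551  1.1048]]
bolt [ 0.568  -0.1083  0.018 ] local 0.001298810744130685 0.1497549062734295
bolt [ 0.5256 -0.4059  0.018 ] local -0.0015752936327890592 -0.15081712033257696
stop+y top [ 0.5385 -0.2885  0.023 ] local -0.004179669090722342 -0.03274796893677815
stop [ 0.5045 -0.2841  0.023 ] local -0.03850773893887227 -0.032825975439890194
stop [ 0.5025 -0.3027  0.023 ] local -0.03799878983782505 -0.051587152906084746
stop [ 0.5379 -0.3059  0.023 ] local -0.002522661278935137 -0.050062876037636865
ls foot [ 0.4999 -0.1402  0.01  ] local -0.062044920216427185 0.10921988710095397
lsfoot [ 0.5085 -0.0817  0.01  ] local -0.06119523981078843 0.16834464937073323
det foot [ 0.4701 -0.3503  0.01  ] local -0.06392031240510143 -0.1030131032910203
det foot [ 0.4615 -0.412   0.01  ] local -0.06431996463602864 -0.16528124974819994
det [ 0.517  -0.3592  0.01  ] local -0.016184565693447884 -0.10560489842056181
```

Request:
jog_arm --claw '[0.22,0.22,0.22,0.22,0.22,0.22,0.22,0.22,0.22,0.22,0.22,0.22]' --travel '[[20.5,-22.5,1],[20.5,-22.5,1],[20.5,-22.5,1],[20.5,-22.5,1],[20.5,-22.5,1],[20.5,-22.5,1],[20.5,-22.5,1],[20.5,-22.5,1],[20.5,-22.5,1],[20.5,-22.5,1],[20.5,-22.5,1],[20.5,-22.5,1]]' --delta_rot '[[0,0,-0.1185],[0,0,-0.1185],[0,0,-0.1185],[0,0,-0.1185],[0,0,-0.1185],[0,0,-0.1185],[0,0,-0.1185],[0,0,-0.1185],[0,0,-0.1185],[0,0,-0.1185],[0,0,-0.1185],[0,0,-0.1185]]'

```text
time: 2.05
tool_pos: [0.4056, 0.2815, 0.2177]
tcp_rot: [2.368, 2.064, 0.001]
force: [0.9, -0.2, -0.1]
opening: 0.226
```

```bash
cat >> h.py <<'E'
def state(o=None):
    o=o or env.get_obs();M=R.from_rotvec(o['tcp_rot']).as_matrix()
    print('t %.2f pos %s yawx %.3f tilt %s F %s op %.3f'%(o['time'],np.round(o['tool_pos']*1000,1),np.arctan2(M[1,0],M[0,0]),np.round(M[:,2],3),np.round(o['force'],1),o['opening']));return o
def snap(name):
    o=state();im=env.get_image('wrist');cv2.imwrite(f'pics/{name}.png',im[:,:,::-1]);return o
E
python3 - <<'E'
from h import *
o=snap('w1')
L=env.landmark_of('wrist','cover_bar')
for l in L:print(l, at_z('wrist',l['centre'],.125,o))
L=env.landmark_of('wrist','stay_pin')
for l in L:print(l, at_z('wrist',l['centre'],.098,o))
for y in(-.05,0,.05):
    a=-.133;print(proj('wrist',[.5275-.12*np.cos(a)-y*np.sin(a),.2655-.12*np.sin(a)+y*np.cos(a),.125],o))
E
```

```text
t 2.05 pos [405.6 281.5 217.7] yawx 1.434 tilt [ 0.  0. -1.] F [ 0.9 -0.2 -0.1] op 0.226
{'centre': [323.7, 202.3], 'confidence': 0.64} [0.41363273 0.28107611 0.125     ]
[318.08762406 252.86508568]
[318.12132003 202.67556942]
[318.08832394 147.60692785]
```

View pics/w1.png

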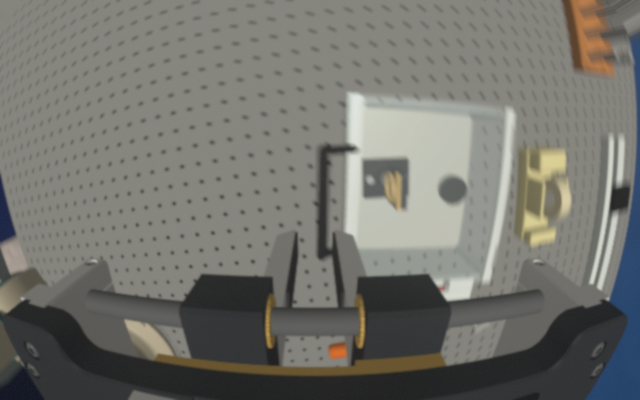

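Request:
jog_arm --claw '[0.22,0.22,0.22]' --travel '[[5,0,-20],[0,0,-15],[0,0,0]]' --delta_rot '[[0,0,0],[0,0,0],[0,0,0]]'

```text
time: 2.45
tool_pos: [0.4071, 0.2825, 0.1799]
tcp_rot: [-2.358, -2.072, 0.009]
force: [0.9, -0.7, 0.4]
opening: 0.22
```

```bash
python3 - <<'E'
from h import *
o=snap('w2')
L=env.landmark_of('wrist','cover_bar')
for l in L:print(l, at_z('wrist',l['centre'],.125,o))
for y in(-.05,0,.05):
    a=-.133;print(proj('wrist',[.5275-.12*np.cos(a)-y*np.sin(a),.2655-.12*np.sin(a)+y*np.cos(a),.125],o))
im=cv2.imread('pics/w2.png');cv2.imwrite('pics/w2c.png',cv2.resize(im[80:300,250:460],None,fx=2.7,fy=2.7))
E
```

```text
t 2.45 pos [407.1 282.5 179.9] yawx 1.442 tilt [-0.006 -0.002 -1.   ] F [ 0.9 -0.7  0.4] op 0.220
{'centre': [325.5, 217.7], 'confidence': 0.87} [0.41485112 0.27975346 0.125     ]
[316.90025515 272.40799242]
[317.37181305 216.68392792]
[317.83163397 153.58521478]
```

View pics/w2c.png

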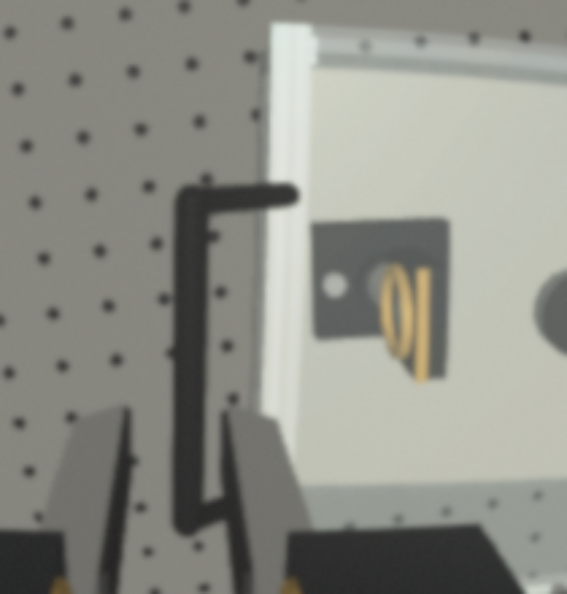

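Request:
jog_arm --claw '[0.22,0.22,0.22,0.22,0.22,0.22]' --travel '[[1.5,0,-20],[0,0,-18],[0,0,-10],[0,0,0],[0,0,0],[0,0,0]]' --delta_rot '[[0,0,0],[0,0,0],[0,0,0],[0,0,0],[0,0,0],[0,0,0]]'

```text
time: 3.05
tool_pos: [0.412, 0.2833, 0.1357]
tcp_rot: [2.361, 2.072, 0.003]
force: [-0.3, -0.8, 0.0]
opening: 0.219
```

```bash
python3 - <<'E'
from h import *
o=snap('w3')
L=env.landmark_of('wrist','cover_bar')
for l in L:print(l, at_z('wrist',l['centre'],.125,o))
im=cv2.imread('pics/w3.png');cv2.imwrite('pics/w3c.png',cv2.resize(im[80:340,220:440],None,fx=2.3,fy=2.3))
E
```

```text
t 3.05 pos [412.  283.3 135.7] yawx 1.440 tilt [ 0.002  0.001 -1.   ] F [-0.3 -0.8  0. ] op 0.219
{'centre': [317.4, 237.7], 'confidence': 0.92} [0.41339259 0.28223748 0.125     ]
{'centre': [497.6, 346.8], 'confidence': 0.43} [0.56687136 0.14444888 0.125     ]
```

View pics/w3c.png

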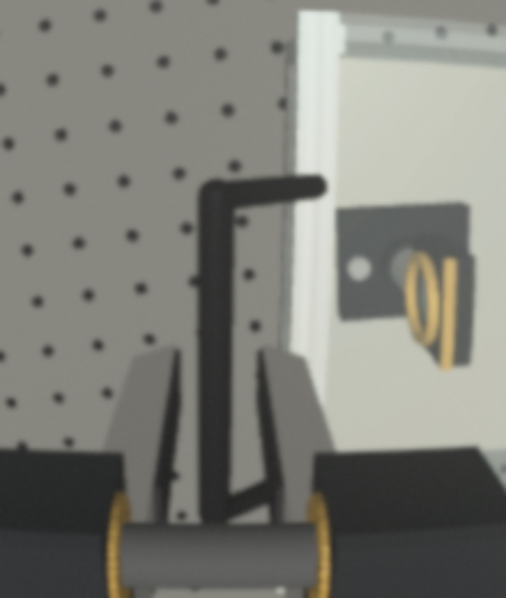

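Request:
jog_arm --claw '[0.22,0.22,0.22,0,0,0,0]' --travel '[[0,0,-12],[0,0,-10],[0,0,0],[0,0,0],[0,0,0],[0,0,0],[0,0,0]]' --delta_rot '[[0,0,0],[0,0,0],[0,0,0],[0,0,0],[0,0,0],[0,0,0],[0,0,0]]'

```text
time: 3.73
tool_pos: [0.411, 0.2828, 0.1127]
tcp_rot: [-2.362, -2.071, 0.0]
force: [-1.9, 0.5, 0.8]
opening: 0.099
```

```bash
python3 - <<'E'
import numpy as np
a=-.133;th=np.arange(0,37)*.04
r=210-212*np.cos(th+.128)-(210-212*np.cos(.128));z=212*np.sin(th+.128)
P=np.c_[r*np.cos(a),r*np.sin(a),z];d=np.round(np.diff(P,axis=0),1)
for k in range(3): print(d[12*k:12*k+12].tolist())
E
```

```text
[[1.2, -0.2, 8.4], [1.6, -0.2, 8.3], [1.9, -0.3, 8.3], [2.2, -0.3, 8.2], [2.5, -0.3, 8.1], [2.9, -0.4, 8.0], [3.2, -0.4, 7.8], [3.5, -0.5, 7.7], [3.8, -0.5, 7.6], [4.1, -0.5, 7.4], [4.4, -0.6, 7.2], [4.7, -0.6, 7.1]]
[[4.9, -0.7, 6.9], [5.2, -0.7, 6.7], [5.5, -0.7, 6.4], [5.7, -0.8, 6.2], [6.0, -0.8, 6.0], [6.2, -0.8, 5.7], [6.4, -0.9, 5.5], [6.6, -0.9, 5.2], [6.8, -0.9, 4.9], [7.0, -0.9, 4.7], [7.2, -1.0, 4.4], [7.4, -1.0, 4.1]]
[[7.5, -1.0, 3.8], [7.7, -1.0, 3.5], [7.8, -1.0, 3.2], [7.9, -1.1, 2.9], [8.0, -1.1, 2.5], [8.1, -1.1, 2.2], [8.2, -1.1, 1.9], [8.3, -1.1, 1.5], [8.3, -1.1, 1.2], [8.4, -1.1, 0.9], [8.4, -1.1, 0.5], [8.4, -1.1, 0.2]]
```

Request:
jog_arm --claw '[0,0,0,0,0,0,0,0,0,0,0,0]' --travel '[[1.2,-0.2,8.4],[1.6,-0.2,8.3],[1.9,-0.3,8.3],[2.2,-0.3,8.2],[2.5,-0.3,8.1],[2.9,-0.4,8.0],[3.2,-0.4,7.8],[3.5,-0.5,7.7],[3.8,-0.5,7.6],[4.1,-0.5,7.4],[4.4,-0.6,7.2],[4.7,-0.6,7.1]]' --delta_rot '[[0,0,0],[0,0,0],[0,0,0],[0,0,0],[0,0,0],[0,0,0],[0,0,0],[0,0,0],[0,0,0],[0,0,0],[0,0,0],[0,0,0]]'

```text
time: 4.73
tool_pos: [0.446, 0.2779, 0.2074]
tcp_rot: [-2.36, -2.07, 0.004]
force: [-5.5, 2.1, 0.6]
opening: 0.097
```

Request:
jog_arm --claw '[0,0,0,0,0,0,0,0,0,0,0,0]' --travel '[[4.9,-0.7,6.9],[5.2,-0.7,6.7],[5.5,-0.7,6.4],[5.7,-0.8,6.2],[6.0,-0.8,6.0],[6.2,-0.8,5.7],[6.4,-0.9,5.5],[6.6,-0.9,5.2],[6.8,-0.9,4.9],[7.0,-0.9,4.7],[7.2,-1.0,4.4],[7.4,-1.0,4.1]]' --delta_rot '[[0,0,0],[0,0,0],[0,0,0],[0,0,0],[0,0,0],[0,0,0],[0,0,0],[0,0,0],[0,0,0],[0,0,0],[0,0,0],[0,0,0]]'

```text
time: 5.73
tool_pos: [0.5218, 0.2674, 0.2758]
tcp_rot: [2.362, 2.071, 0.0]
force: [-4.4, 0.5, 5.7]
opening: 0.096
```

Request:
jog_arm --claw '[0,0,0,0,0,0]' --travel '[[7.5,-1.0,3.8],[7.7,-1.0,3.5],[7.8,-1.0,3.2],[7.9,-1.1,2.9],[8.0,-1.1,2.5],[8.1,-1.1,2.2]]' --delta_rot '[[0,0,0],[0,0,0],[0,0,0],[0,0,0],[0,0,0],[0,0,0]]'

```text
time: 6.23
tool_pos: [0.5704, 0.2606, 0.293]
tcp_rot: [2.361, 2.069, 0.002]
force: [-2.9, -1.2, 5.0]
opening: 0.096
```

```bash
python3 - <<'E'
from h import *
o=snap('w4')
for n in('scene','top'):
    im=env.get_image(n);im=im[:,:,::-1]
    cv2.imwrite(f'pics/{n}4.png',cv2.resize(im[120:270,350:490] if n=='scene' else im[170:290,170:290],None,fx=4,fy=4))
    L=env.landmark_of(n,'stay_pin');print(n,L)
E
```

```text
t 6.23 pos [570.4 260.6 293. ] yawx 1.439 tilt [ 0.002 -0.001 -1.   ] F [-2.9 -1.2  5. ] op 0.096
scene []
top [{'centre': [258.2, 230.9], 'confidence': 0.59}, {'centre': [344.6, 232.5], 'confidence': 0.37}]
```

View pics/scene4.png

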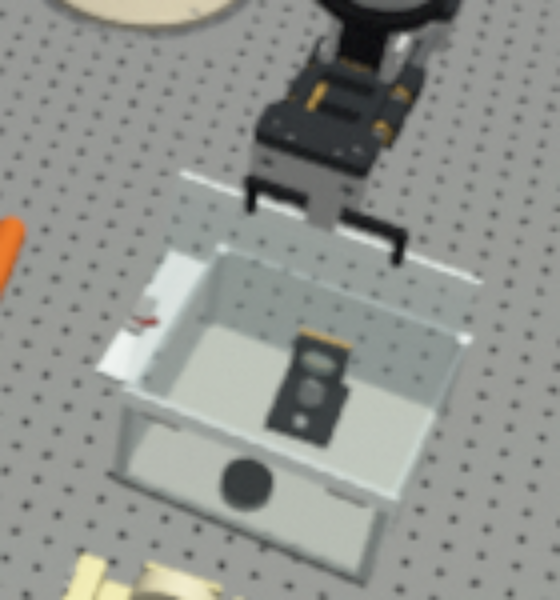

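Request:
jog_arm --claw '[0,0,0,0,0,0,0,0]' --travel '[[8.2,-1.1,1.9],[8.3,-1.1,1.5],[8.3,-1.1,1.2],[8.4,-1.1,0.9],[8.4,-1.1,0.5],[8.4,-1.1,0.2],[4,-0.5,0],[0,0,0]]' --delta_rot '[[0,0,0],[0,0,0],[0,0,0],[0,0,0],[0,0,0],[0,0,0],[0,0,0],[0,0,0]]'

```text
time: 7.15
tool_pos: [0.6256, 0.2531, 0.2973]
tcp_rot: [2.362, 2.068, 0.001]
force: [-0.2, -4.6, 4.4]
opening: 0.097
```

```bash
python3 - <<'E'
from h import *
o=snap('w5')
for n in('scene','top'):
    im=env.get_image(n);im=im[:,:,::-1]
    cv2.imwrite(f'pics/{n}5.png',cv2.resize(im[120:270,350:490] if n=='scene' else im[170:290,170:290],None,fx=4,fy=4))
    L=env.landmark_of(n,'stay_pin');print(n,L)
E
```

```text
t 7.15 pos [625.6 253.1 297.3] yawx 1.438 tilt [ 0.002 -0.002 -1.   ] F [-0.2 -4.6  4.4] op 0.097
scene [{'centre': [421.9, 188.3], 'confidence': 0.74}, {'centre': [317.9, 258.3], 'confidence': 0.68}]
top [{'centre': [260.2, 221.4], 'confidence': 0.38}]
```

View pics/scene5.png

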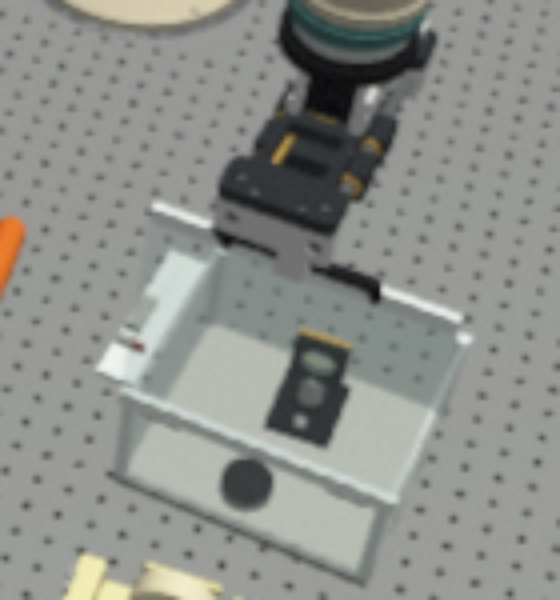

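View pics/top5.png

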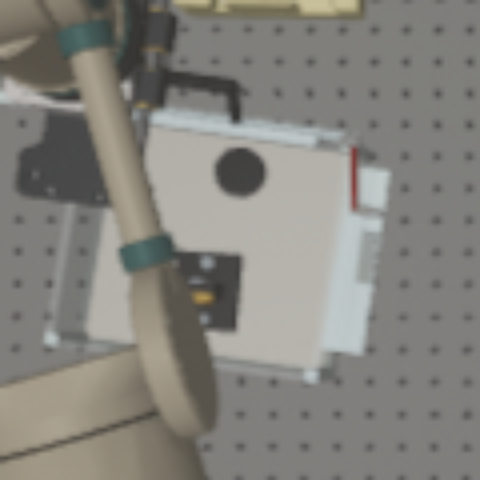

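Request:
jog_arm --claw '[0,0,0,0,0,0]' --travel '[[-6,0.8,0],[-6,0.8,-0.1],[-6,0.8,-0.4],[-4,0.5,-0.4],[-2,0.3,-0.2],[0,0,0]]' --delta_rot '[[0,0,0],[0,0,0],[0,0,0],[0,0,0],[0,0,0],[0,0,0]]'

```text
time: 7.9
tool_pos: [0.5988, 0.2571, 0.2963]
tcp_rot: [2.361, 2.071, -0.002]
force: [-1.1, -4.8, 2.0]
opening: 0.099
```

Request:
jog_arm --claw '[0,0,0]' --travel '[[-2,0.3,-0.3],[-2,0.3,-0.3],[0,0,0]]' --delta_rot '[[0,0,0],[0,0,0],[0,0,0]]'

```text
time: 8.15
tool_pos: [0.595, 0.2578, 0.2957]
tcp_rot: [2.361, 2.071, -0.001]
force: [-0.7, -4.7, 2.8]
opening: 0.096
```

Request:
jog_arm --claw '[0,0,0]' --travel '[[-2,0.3,-0.3],[-1,0.1,-0.1],[0,0,0]]' --delta_rot '[[0,0,0],[0,0,0],[0,0,0]]'

```text
time: 8.4
tool_pos: [0.5927, 0.2581, 0.2955]
tcp_rot: [2.361, 2.07, 0.001]
force: [0.9, -4.6, 2.8]
opening: 0.094
```

Request:
jog_arm --claw '[0,0,0]' --travel '[[-2,0.3,-0.3],[-1,0.1,-0.1],[0,0,0]]' --delta_rot '[[0,0,0],[0,0,0],[0,0,0]]'

```text
time: 8.65
tool_pos: [0.5911, 0.2584, 0.2952]
tcp_rot: [2.36, 2.068, 0.004]
force: [2.7, -5.5, 2.5]
opening: 0.094
```

```bash
python3 - <<'E'
from h import *
o=snap('w6')
for n in('scene','top'):
    im=env.get_image(n);im=im[:,:,::-1]
    cv2.imwrite(f'pics/{n}6.png',cv2.resize(im[160:220,360:420] if n=='scene' else im[190:270,230:290],None,fx=8,fy=8,interpolation=cv2.INTER_CUBIC))
E
```

```text
t 8.65 pos [591.1 258.4 295.2] yawx 1.439 tilt [ 0.004 -0.001 -1.   ] F [ 2.7 -5.5  2.5] op 0.094
```

View pics/scene6.png

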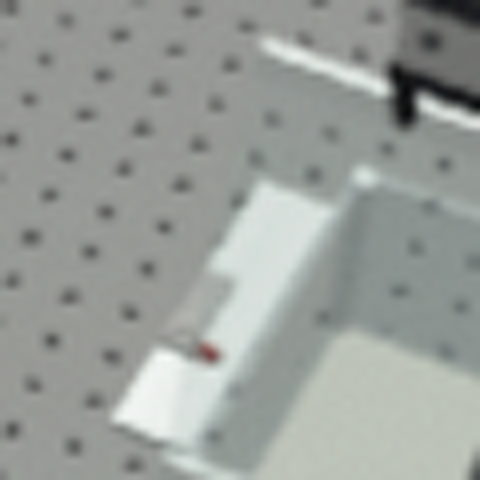

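View pics/top6.png

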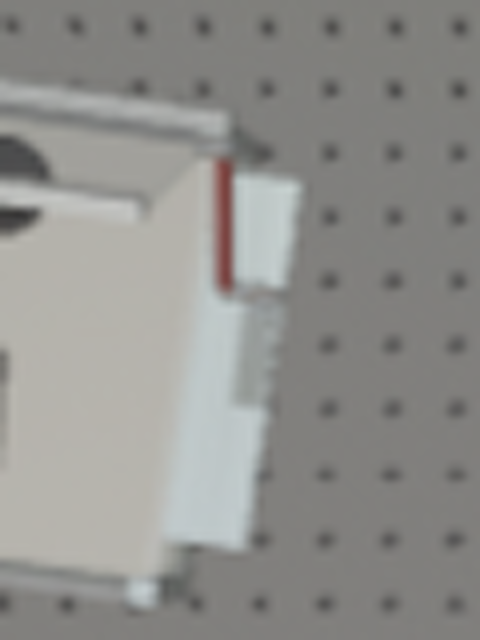

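Request:
jog_arm --claw '[0.12,0.16,0.22,0.22,0.22,0.22,0.22,0.22,0.22]' --travel '[[0,0,0],[0,0,0],[0,0,0],[0,0,0],[0,0,5],[0,0,15],[0,0,20],[0,0,15],[0,0,0]]' --delta_rot '[[0,0,0],[0,0,0],[0,0,0],[0,0,0],[0,0,0],[0,0,0],[0,0,0],[0,0,0],[0,0,0]]'

```text
time: 9.55
tool_pos: [0.5901, 0.26, 0.3537]
tcp_rot: [2.36, 2.071, 0.01]
force: [-0.4, -0.2, -0.4]
opening: 0.22
```

```bash
python3 - <<'E'
from h import *
o=snap('w7')
for n in('scene','top'):
    im=env.get_image(n);im=im[:,:,::-1]
    cv2.imwrite(f'pics/{n}7.png',cv2.resize(im[120:270,350:490] if n=='scene' else im[170:290,170:290],None,fx=4,fy=4))
t=lambda x,y:np.array([165+x/5,180+y/5])
print('foot',[at_z('top',t(*p),.018) for p in((247,263),(328,268),(238,360),(320,365))])
for l in env.landmark_of('scene','lens_mount')+env.landmark_of('top','lens_mount'):print(l)
E
```

```text
t 9.55 pos [590.1 260.  353.7] yawx 1.441 tilt [ 0.006  0.003 -1.   ] F [-0.4 -0.2 -0.4] op 0.220
foot [array([0.52232457, 0.29580753, 0.018     ]), array([0.5193392 , 0.24593105, 0.018     ]), array([0.46285526, 0.30007889, 0.018     ]), array([0.4598841 , 0.24976103, 0.018     ])]
{'centre': [220.8, 242.2], 'confidence': 0.79}
{'centre': [228.6, 216.1], 'confidence': 0.44}
```

View pics/scene7.png

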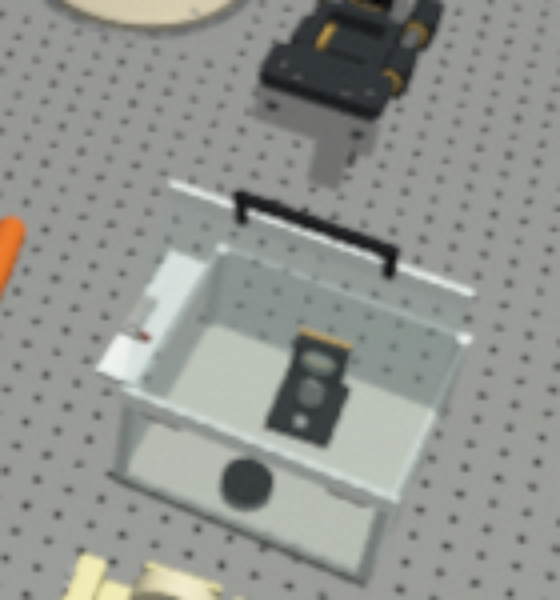

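View pics/w7.png

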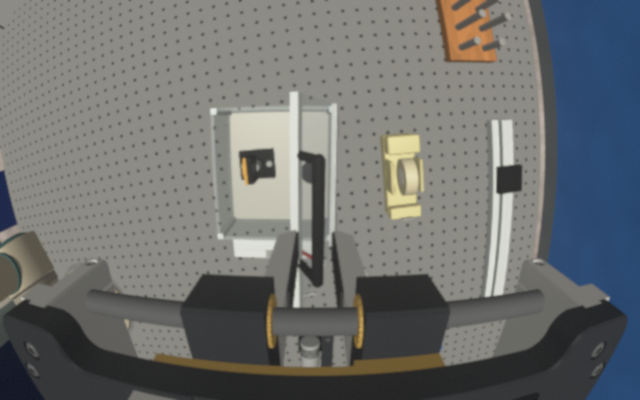

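Request:
jog_arm --claw '[0.22,0.22,0.4,0.75,0.75,0.75,0.75,0.75,0.75,0.75,0.75,0.75]' --travel '[[-12,1.5,0],[-15,2,0],[-15,2,0],[-15,2,0],[-15,2,0],[-15,2,0],[-13,1.5,-5],[0,0,-10],[0,0,-10],[0,0,-10],[0,0,-10],[0,0,-10]]' --delta_rot '[[0,0,0.117],[0,0,0.117],[0,0,0.117],[0,0,0.117],[0,0,0.117],[0,0,0.117],[0,0,0.117],[0,0,0.117],[0,0,0.117],[0,0,0.117],[0,0,0.117],[0,0,0.117]]'

```text
time: 10.8
tool_pos: [0.4884, 0.2718, 0.2935]
tcp_rot: [-0.457, -3.106, 0.001]
force: [0.7, 0.7, 0.3]
opening: 0.749
```

Request:
jog_arm --claw '[0.75,0.75,0.75,0.75,0.75,0.75]' --travel '[[0,0,-20],[0,0,-20],[0,0,-20],[0,0,-15],[0,0,0],[0,0,0]]' --delta_rot '[[0,0,0.117],[0,0,0.117],[0,0,0],[0,0,0],[0,0,0],[0,0,0]]'

```text
time: 11.3
tool_pos: [0.4883, 0.2716, 0.2188]
tcp_rot: [-0.1, -3.137, 0.002]
force: [0.2, -0.9, 0.5]
opening: 0.75
```

```bash
python3 - <<'E'
from h import *
np.set_printoptions(precision=4,suppress=True)
o=snap('w8')
for n,z in(('lens_mount',.008),('lens_ring',.07),('lens_glass',.07)):
  for l in env.landmark_of('wrist',n):print(n,l, at_z('wrist',l['centre'],z,o))
E
```

```text
t 11.30 pos [488.3 271.6 218.8] yawx 3.078 tilt [-0.003 -0.001 -1.   ] F [ 0.2 -0.9  0.5] op 0.750
lens_mount {'centre': [318.4, 185.0], 'confidence': 0.89} [0.4954 0.275  0.008 ]
lens_ring {'centre': [320.3, 188.6], 'confidence': 0.7} [0.4862 0.277  0.07  ]
lens_ring {'centre': [310.5, 214.0], 'confidence': 0.62} [0.5143 0.2644 0.07  ]
```

View pics/w8.png

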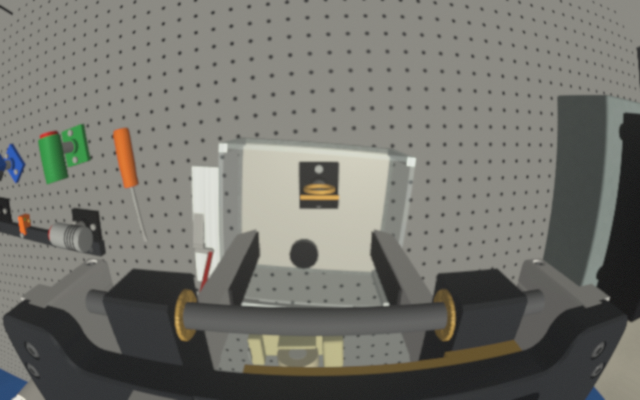

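```bash
python3 - <<'E'
from h import *
np.set_printoptions(precision=4,suppress=True)
im=cv2.imread('pics/w8.png');cv2.imwrite('pics/w8c.png',cv2.resize(im[140:230,270:370],None,fx=7,fy=7,interpolation=cv2.INTER_CUBIC))
E
```

```text
(no output)
```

View pics/w8c.png

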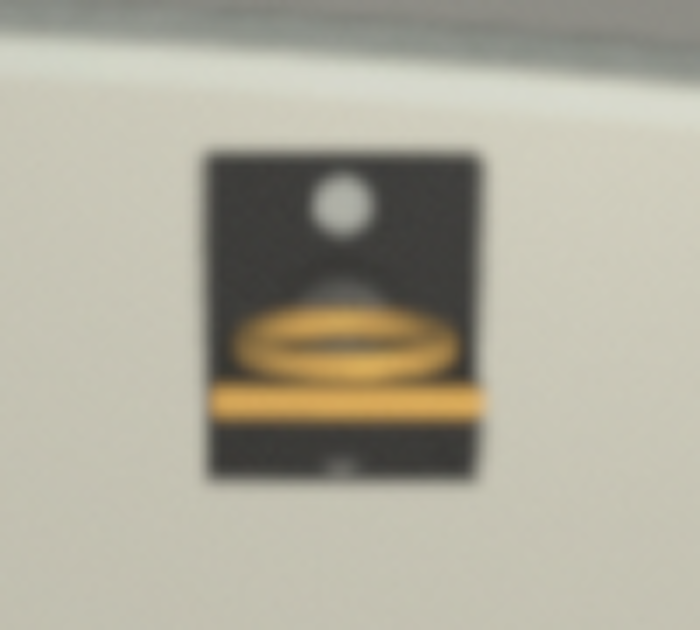

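```bash
python3 - <<'E'
from h import *
np.set_printoptions(precision=4,suppress=True)
o=env.get_obs()
P=lambda x,y,z:at_z('wrist',(270+x/7,140+y/7),z,o)
print('strip L/R front',P(209,387,.09),P(484,387,.09)); print('strip back',P(209,418,.09),P(484,418,.09))
print('foot',[P(x,y,.018) for x,y in((205,155),(480,155),(207,478),(477,478))])
E
```

```text
strip L/R front [0.4903 0.2564 0.09  ] [0.4929 0.2969 0.09  ]
strip back [0.495 0.256 0.09 ] [0.4976 0.2967 0.09  ]
foot [array([0.4658, 0.2542, 0.018 ]), array([0.4689, 0.3029, 0.018 ]), array([0.5255, 0.2501, 0.018 ]), array([0.5286, 0.2997, 0.018 ])]
```

Request:
jog_arm --claw '[0.75,0.75,0.75,0.75,0.75,0.75,0.75,0.75]' --travel '[[4,2.5,-15],[4,2.5,-20],[0,0,-20],[0,0,-20],[0,0,-15],[0,0,-10],[0,0,0],[0,0,0]]' --delta_rot '[[0,0,0],[0,0,0],[0,0,0],[0,0,0],[0,0,0],[0,0,0],[0,0,0],[0,0,0]]'

```text
time: 12.17
tool_pos: [0.4976, 0.2771, 0.1206]
tcp_rot: [0.1, 3.139, 0.001]
force: [-0.9, -0.0, -0.0]
opening: 0.75
```

```bash
python3 - <<'E'
from h import *
np.set_printoptions(precision=4,suppress=True)
o=snap('w9')
im=cv2.imread('pics/w9.png');cv2.imwrite('pics/w9c.png',cv2.resize(im[130:310,200:430],None,fx=3.4,fy=3.4,interpolation=cv2.INTER_CUBIC))
E
```

```text
t 12.17 pos [497.6 277.1 120.6] yawx 3.078 tilt [ 0.001  0.    -1.   ] F [-0.9 -0.  -0. ] op 0.750
```

View pics/w9c.png

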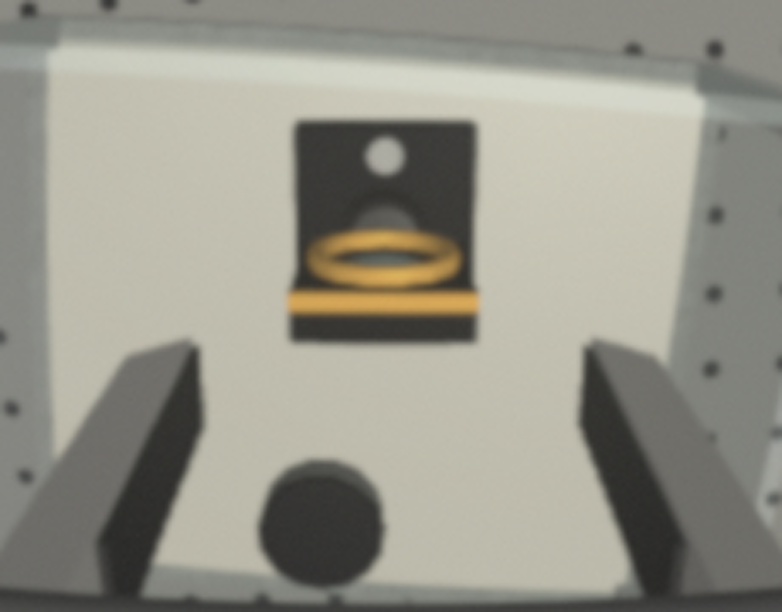

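```bash
python3 - <<'E'
from h import *
np.set_printoptions(precision=4,suppress=True)
o=env.get_obs()
P=lambda x,y,z:at_z('wrist',(200+x/3.4,130+y/3.4),z,o)
print('strip front/back',P(288,291,.09),P(479,291,.09),P(288,315,.09),P(479,315,.09))
print('foot',[P(x,y,.018) for x,y in((296,122),(475,122))])
print(proj('wrist',o['tool_pos'],o)*1,((391.5)/3.4+200))
E
```

```text
strip front/back [0.4876 0.2558 0.09  ] [0.4902 0.2958 0.09  ] [0.4929 0.2553 0.09  ] [0.4955 0.2956 0.09  ]
foot [array([0.4628, 0.2534, 0.018 ]), array([0.4658, 0.3018, 0.018 ])]
[315.9549 244.6998] 315.1470588235294
```

Request:
jog_arm --claw '[0.75,0.75,0.75,0.75,0.75,0.75,0.75,0.75]' --travel '[[-1,-0.5,-10],[-1,-0.5,-15],[0,0,-15],[0,0,-14],[0,0,-8],[0,0,-4],[0,0,0],[0,0,0]]' --delta_rot '[[0,0,0],[0,0,0],[0,0,0],[0,0,0],[0,0,0],[0,0,0],[0,0,0],[0,0,0]]'

```text
time: 12.88
tool_pos: [0.4957, 0.2762, 0.0545]
tcp_rot: [0.1, 3.139, 0.001]
force: [-0.3, -0.3, 0.4]
opening: 0.747
```

```bash
python3 - <<'E'
from h import *
o=snap('w10')
E
```

```text
t 12.88 pos [495.7 276.2  54.5] yawx 3.078 tilt [ 0.001  0.    -1.   ] F [-0.3 -0.3  0.4] op 0.747
```

View pics/w10.png

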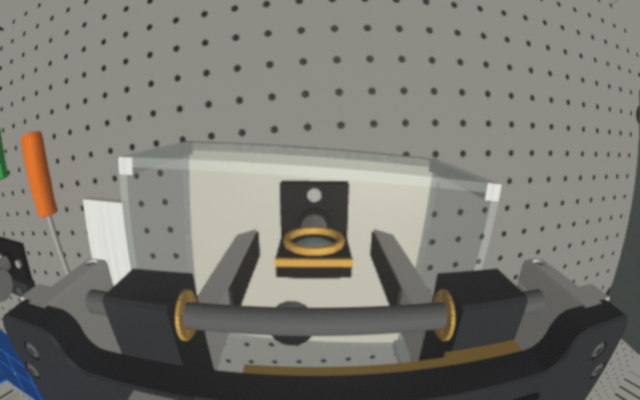

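Request:
jog_arm --claw '[0.6,0.5,0.4,0.3,0.3,0.3,0.3]' --travel '[[0,0,0],[0,0,0],[0,0,0],[0,0,0],[0,0,0],[0,0,0],[0,0,0]]' --delta_rot '[[0,0,0],[0,0,0],[0,0,0],[0,0,0],[0,0,0],[0,0,0],[0,0,0]]'

```text
time: 13.52
tool_pos: [0.4953, 0.2759, 0.0543]
tcp_rot: [0.1, 3.14, 0.0]
force: [-0.9, -0.5, 0.6]
opening: 0.423
```

```bash
python3 - <<'E'
from h import *
np.set_printoptions(precision=4,suppress=True)
o=snap('w11')
im=cv2.imread('pics/w11.png');cv2.imwrite('pics/w11c.png',cv2.resize(im[160:310,200:430],None,fx=3.4,fy=3.4,interpolation=cv2.INTER_CUBIC))
E
```

```text
t 13.52 pos [495.3 275.9  54.3] yawx 3.078 tilt [ 0.  0. -1.] F [-0.9 -0.5  0.6] op 0.423
```

View pics/w11c.png

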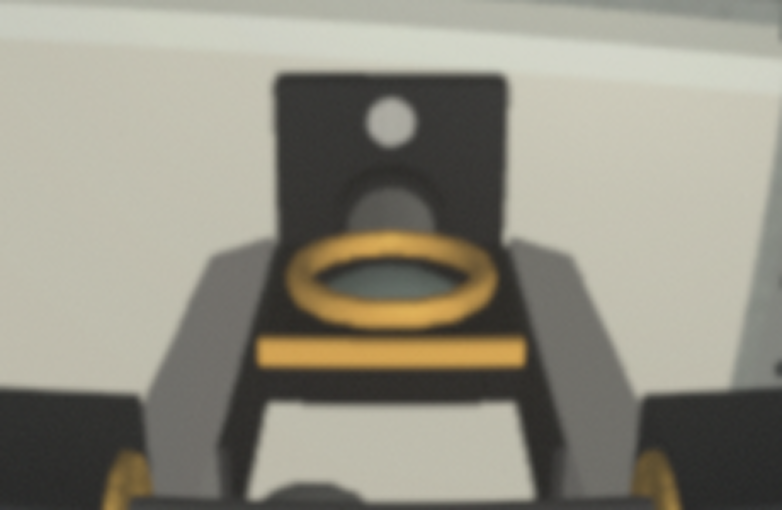

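Request:
jog_arm --claw '[0.3,0.3,0.3,0.3,0.3,0.3,0.3,0.3,0.3,0.3,0.3,0.3]' --travel '[[0,0,3],[0,0,6],[0,0,10],[0,0,13],[0,0,13],[0,0,13],[0,0,13],[0,0,13],[0,0,13],[-3,0,13],[-6,0,10],[-6,0,5]]' --delta_rot '[[0,0,0],[0,0,0],[0,0,0],[0,0,0],[0,0,0],[0,0,0],[0,0,0],[0,0,0],[0,0,0],[0,0,0],[0,0,0],[0,0,0]]'

```text
time: 14.57
tool_pos: [0.4804, 0.2762, 0.181]
tcp_rot: [0.1, 3.138, 0.002]
force: [1.2, 0.0, -2.8]
opening: 0.422
```

```bash
python3 - <<'E'
from h import *
np.set_printoptions(precision=4,suppress=True)
o=snap('w12')
im=cv2.imread('pics/w12.png');cv2.imwrite('pics/w12c.png',cv2.resize(im[130:310,200:430],None,fx=3.4,fy=3.4,interpolation=cv2.INTER_CUBIC))
E
```

```text
t 14.57 pos [480.4 276.2 181. ] yawx 3.078 tilt [ 0.002  0.001 -1.   ] F [ 1.2  0.  -2.8] op 0.422
```

View pics/w12c.png

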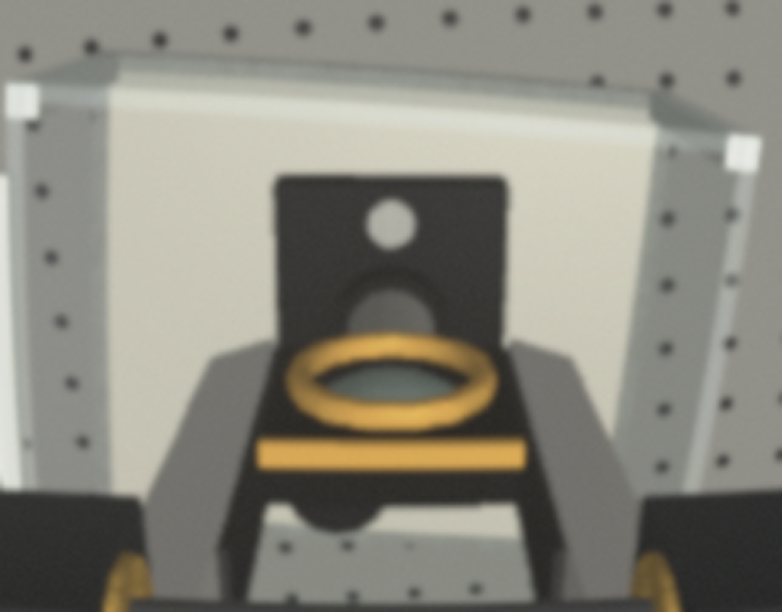

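Request:
jog_arm --claw '[0.3,0.3,0.3,0.3,0.3,0.3,0.3,0.3,0.3,0.3,0.3,0.3]' --travel '[[-5,-8,0],[-5,-16,0],[-5,-24,0],[-5,-24,0],[0,-24,0],[0,-24,0],[0,-24,0],[0,-24,0],[0,-24,0],[0,-24,0],[0,-24,0],[0,-24,0]]' --delta_rot '[[0,0,0],[0,0,0],[0,0,0],[0,0,0],[0,0,0],[0,0,0],[0,0,0],[0,0,-0.05],[0,0,-0.1],[0,0,-0.1],[0,0,-0.1],[0,0,-0.1]]'

```text
time: 15.62
tool_pos: [0.4581, 0.0098, 0.1782]
tcp_rot: [-0.806, -3.034, 0.002]
force: [0.5, -0.4, -2.3]
opening: 0.424
```

Request:
jog_arm --claw '[0.3,0.3,0.3,0.3,0.3,0.3,0.3,0.3,0.3,0.3,0.3,0.3]' --travel '[[0,-24,0],[0,-24,0],[2,-24,0],[3,-24,0],[3,-24,0],[3,-24,0],[3,-24,0],[3,-24,0],[3,-24,0],[3,-16,0],[3,-8,0],[2,0,0]]' --delta_rot '[[0,0,-0.1],[0,0,-0.1],[0,0,-0.1],[0,0,-0.1],[0,0,-0.1],[0,0,-0.1],[0,0,-0.1],[0,0,-0.1],[0,0,-0.1],[0,0,-0.1],[0,0,-0.1],[0,0,-0.098]]'

```text
time: 16.62
tool_pos: [0.4864, -0.2307, 0.1779]
tcp_rot: [-2.379, -2.05, 0.003]
force: [0.4, 1.0, -1.6]
opening: 0.424
```

Request:
jog_arm --claw '[0.3,0.3]' --travel '[[0,0,0],[0,0,0]]' --delta_rot '[[0,0,0],[0,0,0]]'

```text
time: 16.78
tool_pos: [0.4865, -0.2281, 0.1782]
tcp_rot: [-2.369, -2.06, 0.002]
force: [0.6, 0.5, -1.8]
opening: 0.421
```

```bash
python3 - <<'E'
from h import *
np.set_printoptions(precision=4,suppress=True)
o=snap('w13')
for n in('scene','top'):
    im=env.get_image(n)[:,:,::-1];cv2.imwrite(f'pics/{n}13.png',im if n=='scene' else cv2.resize(im[190:290,310:480],None,fx=4.6,fy=4.6))
E
```

```text
t 16.78 pos [ 486.5 -228.1  178.2] yawx 1.432 tilt [-0.002  0.001 -1.   ] F [ 0.6  0.5 -1.8] op 0.421
```

View pics/w13.png

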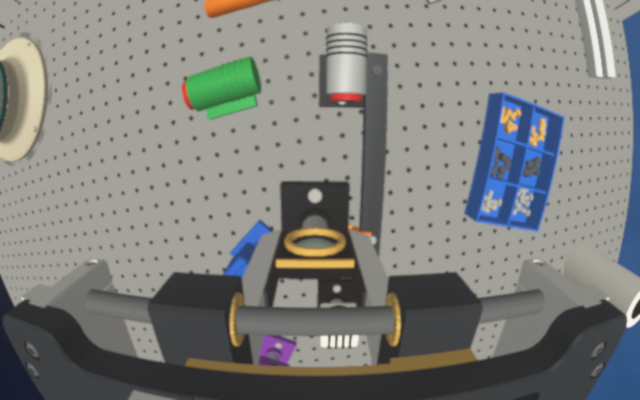

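View pics/scene13.png

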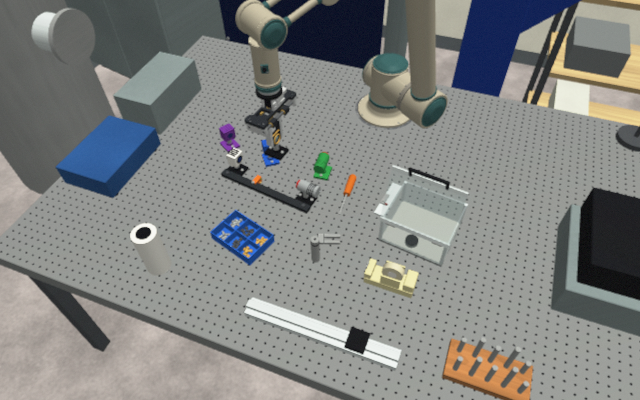

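View pics/top13.png

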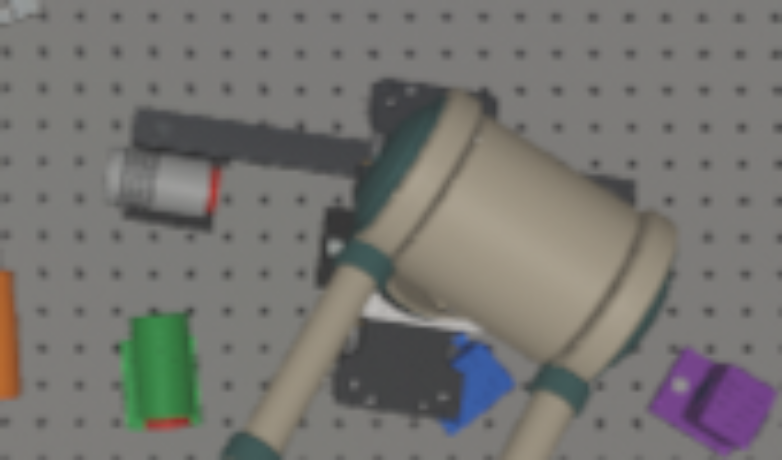

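```bash
python3 - <<'E'
import cv2
im=cv2.imread('pics/w13.png');cv2.imwrite('pics/w13c.png',cv2.resize(im[40:260,290:410],None,fx=4.5,fy=2.7,interpolation=cv2.INTER_CUBIC))
E
```

```text
(no output)
```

View pics/w13c.png

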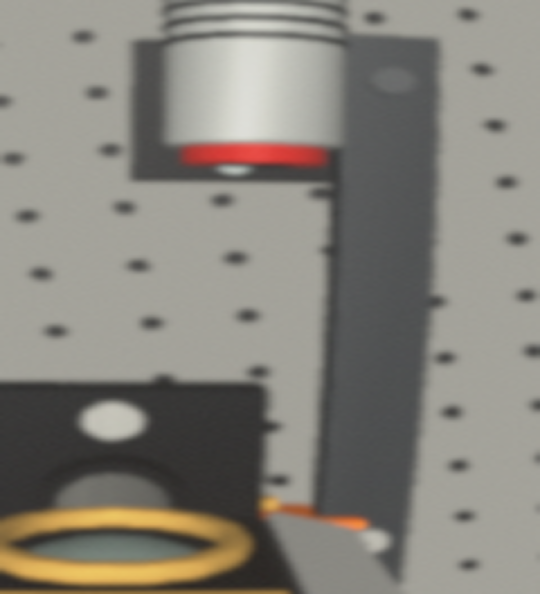

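```bash
python3 - <<'E'
from h import *
np.set_printoptions(precision=4,suppress=True)
o=env.get_obs()
q=lambda x,y:(290+x/4.5,40+y/2.7)
P=lambda x,y,z:at_z('wrist',q(x,y),z,o)
f=[.547,-.2566,-.14]
def loc(w,f=f):
    d=w[:2]-f[:2];c,s=np.cos(f[2]),np.sin(f[2]);return np.array([c*d[0]+s*d[1],-s*d[0]+c*d[1]])
for n,a in {'bottom edge':[(331,200,0),(323,350,0),(316,500,0)],'far top':[(438,45,.016),(428,300,.016),(405,520,.016)],'ls foot':[(133,180,.01),(333,180,.01),(133,42,.01)],'bolt':[(395,80,.018)],'mountfoot':[(265,385,.142)],'pin':[(272,503,.006)]}.items():
    for p in a: w=P(*p);print(n,w,loc(w))
E
```

```text
bottom edge [ 0.5538 -0.1541  0.    ] [-0.0076  0.1025]
bottom edge [ 0.5441 -0.2185  0.    ] [-0.0082  0.0373]
bottom edge [ 0.5353 -0.2871  0.    ] [-0.0073 -0.0318]
far top [ 0.5868 -0.0919  0.016 ] [0.0165 0.1686]
far top [ 0.5709 -0.1979  0.016 ] [0.0154 0.0614]
far top [ 0.5566 -0.294   0.016 ] [ 0.0147 -0.0357]
ls foot [ 0.5046 -0.1398  0.01  ] [-0.0583  0.1097]
ls foot [ 0.5538 -0.1458  0.01  ] [-0.0087  0.1107]
ls foot [ 0.5126 -0.082   0.01  ] [-0.0584  0.1681]
bolt [ 0.5734 -0.1063  0.018 ] [0.0051 0.1525]
mountfoot [ 0.5154 -0.2007  0.142 ] [-0.0391  0.051 ]
pin [ 0.5227 -0.2845  0.006 ] [-0.0202 -0.031 ]
```

Request:
jog_arm --claw '[0.3,0.3,0.3,0.3,0.3,0.3,0.3,0.3,0.3,0.3,0.3,0.3]' --travel '[[8,-1,-8],[8,-1,-14],[0,0,-14],[0,0,-14],[0,0,-14],[0,0,-14],[0,0,-14],[0,0,-12],[0,0,-10],[0,0,-6],[0,0,-3],[0,0,0]]' --delta_rot '[[0,0,0],[0,0,0],[0,0,0],[0,0,0],[0,0,0],[0,0,0],[0,0,0],[0,0,0],[0,0,0],[0,0,0],[0,0,0],[0,0,0]]'

```text
time: 17.93
tool_pos: [0.5041, -0.2298, 0.0555]
tcp_rot: [-2.371, -2.059, 0.0]
force: [-0.7, -0.4, -3.0]
opening: 0.424
```

Request:
jog_arm --claw '[0.3,0.3]' --travel '[[0,0,0],[0,0,0]]' --delta_rot '[[0,0,0],[0,0,0]]'

```text
time: 18.1
tool_pos: [0.5048, -0.2304, 0.0568]
tcp_rot: [2.371, 2.059, 0.001]
force: [-0.3, -0.1, -3.2]
opening: 0.423
```

```bash
python3 - <<'E'
from h import *
np.set_printoptions(precision=4,suppress=True)
o=snap('w14')
im=cv2.imread('pics/w14.png');cv2.imwrite('pics/w14c.png',cv2.resize(im[60:300,220:440],None,fx=2.5,fy=2.5,interpolation=cv2.INTER_CUBIC))
im=env.get_image('scene')[:,:,::-1];cv2.imwrite('pics/scene14.png',cv2.resize(im[80:220,200:340],None,fx=4,fy=4))
E
```

```text
t 18.10 pos [ 504.8 -230.4   56.8] yawx 1.430 tilt [ 0.001 -0.001 -1.   ] F [-0.3 -0.1 -3.2] op 0.423
```

View pics/w14c.png

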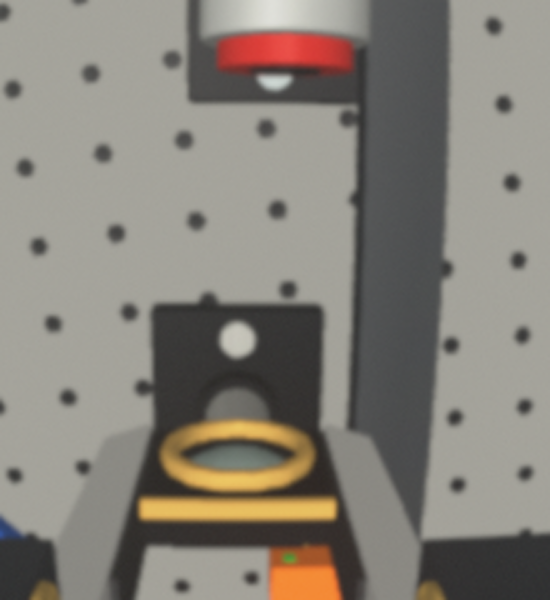

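View pics/scene14.png

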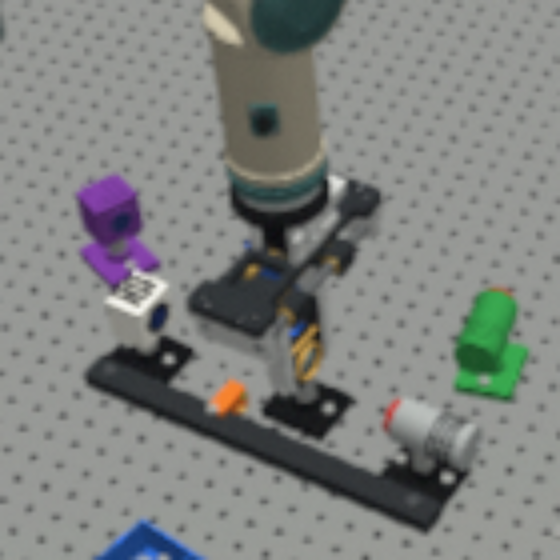

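```bash
python3 - <<'E'
from h import *
np.set_printoptions(precision=4,suppress=True)
o=env.get_obs()
P=lambda x,y,z:at_z('wrist',(220+x/2.5,60+y/2.5),z,o)
a=P(361,130,0);b=P(351,425,0);m=P(355,300,0)
print(a,b,m,np.arctan2(a[0]-b[0],a[1]-b[1]))
print('foot',P(322,307,.0205),P(152,307,.0205),'ls',P(358,102,.01),P(190,102,.01))
n=np.array([np.cos(-.14),np.sin(-.14)]);print('gap', (b[:2]-o['tool_pos'][:2])@n-.025,(a[:2]-o['tool_pos'][:2])@n-.025)
E
```

```text
[ 0.5531 -0.1551  0.    ] [ 0.5397 -0.2484  0.    ] [ 0.5451 -0.2072  0.    ] 0.14264841961344535
foot [ 0.5328 -0.2035  0.0205] [ 0.4849 -0.1967  0.0205] ls [ 0.5516 -0.1468  0.01  ] [ 0.5036 -0.1406  0.01  ]
gap 0.012162858667675393 0.012412491925334834
```

Request:
jog_arm --claw '[0.3,0.3,0.3,0.3,0.3]' --travel '[[0,0,-5],[0,0,-3],[0,0,-1],[0,0,0],[0,0,0]]' --delta_rot '[[0,0,0],[0,0,0],[0,0,0],[0,0,0],[0,0,0]]'

```text
time: 18.62
tool_pos: [0.5041, -0.23, 0.0469]
tcp_rot: [-2.372, -2.059, 0.0]
force: [-0.6, 0.2, -3.3]
opening: 0.426
```

Request:
jog_arm --claw '[0.3,0.3]' --travel '[[0,0,-1],[0,0,0]]' --delta_rot '[[0,0,0],[0,0,0]]'

```text
time: 18.78
tool_pos: [0.5044, -0.2302, 0.0463]
tcp_rot: [2.372, 2.059, 0.0]
force: [-0.1, 0.5, -1.8]
opening: 0.424
```

Request:
jog_arm --claw '[0.3,0.3,0.3,0.3,0.3,0.3]' --travel '[[2,-0.3,0],[3,-0.4,0],[3,-0.4,0],[1,-0.1,0],[0,0,0],[0,0,0]]' --delta_rot '[[0,0,0],[0,0,0],[0,0,0],[0,0,0],[0,0,0],[0,0,0]]'

```text
time: 19.28
tool_pos: [0.5139, -0.2315, 0.0462]
tcp_rot: [2.371, 2.059, 0.001]
force: [1.2, 0.3, -0.7]
opening: 0.426
```

Request:
jog_arm --claw '[0.3,0.3,0.3]' --travel '[[1,-0.1,0],[0.5,-0.1,0],[0,0,0]]' --delta_rot '[[0,0,0],[0,0,0],[0,0,0]]'

```text
time: 19.53
tool_pos: [0.5142, -0.2315, 0.0463]
tcp_rot: [-2.372, -2.059, 0.001]
force: [-2.4, -0.4, 2.7]
opening: 0.428
```

Request:
jog_arm --claw '[0.3,0.3,0.3]' --travel '[[1,-0.1,0],[0,0,0],[0,0,0]]' --delta_rot '[[0,0,0],[0,0,0],[0,0,0]]'

```text
time: 19.78
tool_pos: [0.5155, -0.2315, 0.0463]
tcp_rot: [-2.372, -2.059, 0.0]
force: [-3.0, 0.7, 4.2]
opening: 0.422
```

Request:
jog_arm --claw '[0.3,0.3,0.3]' --travel '[[0,0,0.4],[0,0,0],[0,0,0]]' --delta_rot '[[0,0,0],[0,0,0],[0,0,0]]'

```text
time: 20.03
tool_pos: [0.5155, -0.2315, 0.0463]
tcp_rot: [-2.372, -2.059, 0.0]
force: [-1.9, 0.1, 1.5]
opening: 0.423
```

```bash
python3 - <<'E'
from h import *
np.set_printoptions(precision=4,suppress=True)
o=snap('w15')
im=cv2.imread('pics/w15.png');cv2.imwrite('pics/w15c.png',cv2.resize(im[160:300,240:440],None,fx=4,fy=4,interpolation=cv2.INTER_CUBIC))
E
```

```text
t 20.03 pos [ 515.5 -231.5   46.3] yawx 1.430 tilt [-0.  0. -1.] F [-1.9  0.1  1.5] op 0.423
```

View pics/w15c.png

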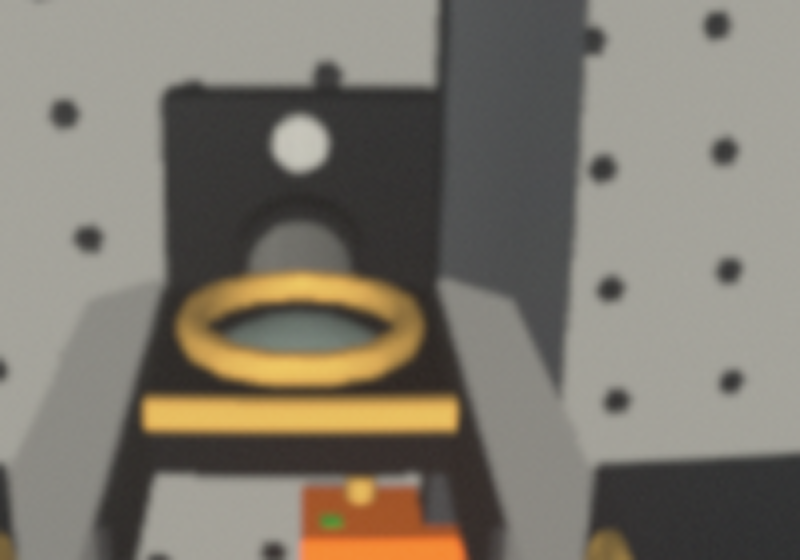

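Request:
jog_arm --claw '[0.3,0.3,0.3,0.3]' --travel '[[0.6,-0.1,0.1],[0.4,0,0],[0,0,0],[0,0,0]]' --delta_rot '[[0,0,0],[0,0,0],[0,0,0],[0,0,0]]'

```text
time: 20.42
tool_pos: [0.5156, -0.2314, 0.0463]
tcp_rot: [-2.371, -2.059, 0.002]
force: [-4.9, -0.2, 2.0]
opening: 0.42
```

Request:
jog_arm --claw '[0.3,0.3,0.3,0.3]' --travel '[[0.6,-0.1,0.1],[0.4,0,0],[0,0,0],[0,0,0]]' --delta_rot '[[0,0,0],[0,0,0],[0,0,0],[0,0,0]]'

```text
time: 20.75
tool_pos: [0.5157, -0.2314, 0.0464]
tcp_rot: [-2.37, -2.058, 0.004]
force: [-6.8, -0.3, 3.3]
opening: 0.424
```

Request:
jog_arm --claw '[0.3,0.3,0.3,0.3,0.3,0.3,0.3,0.3]' --travel '[[-1,0,0.3],[-0.4,-3,0],[-0.4,-3,0],[-0.4,-3,0],[-0.4,-3,0],[-0.4,-3,0],[-0.4,-3,0],[0,0,0]]' --delta_rot '[[0,0,0],[0,0,0],[0,0,0],[0,0,0],[0,0,0],[0,0,0],[0,0,0],[0,0,0]]'

```text
time: 21.42
tool_pos: [0.5132, -0.2481, 0.0464]
tcp_rot: [-2.37, -2.056, -0.001]
force: [-5.2, 3.3, 0.3]
opening: 0.426
```

```bash
python3 - <<'E'
from h import *
np.set_printoptions(precision=4,suppress=True)
o=snap('w16')
im=cv2.imread('pics/w16.png');cv2.imwrite('pics/w16c.png',cv2.resize(im[160:300,240:440],None,fx=4,fy=4,interpolation=cv2.INTER_CUBIC))
E
```

```text
t 21.42 pos [ 513.2 -248.1   46.4] yawx 1.429 tilt [-0.002  0.004 -1.   ] F [-5.2  3.3  0.3] op 0.426
```

View pics/w16c.png

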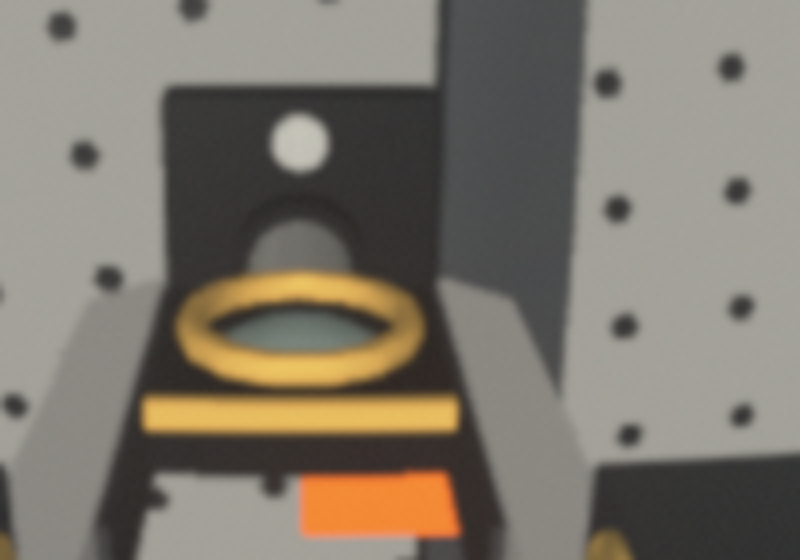

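Request:
jog_arm --claw '[0.3,0.3,0.3,0.3,0.3]' --travel '[[-0.2,-1.5,0],[-0.2,-1.5,0],[-0.2,-1,0],[0,0,0],[0,0,0]]' --delta_rot '[[0,0,0],[0,0,0],[0,0,0],[0,0,0],[0,0,0]]'

```text
time: 21.88
tool_pos: [0.5127, -0.2516, 0.0465]
tcp_rot: [-2.369, -2.056, -0.002]
force: [-3.8, 3.8, 0.8]
opening: 0.425
```

Request:
jog_arm --claw '[0.3,0.3,0.3,0.3]' --travel '[[-0.1,-1,0],[-0.1,-1,0],[0,0,0],[0,0,0]]' --delta_rot '[[0,0,0],[0,0,0],[0,0,0],[0,0,0]]'

```text
time: 22.22
tool_pos: [0.5124, -0.2533, 0.0465]
tcp_rot: [-2.369, -2.055, -0.002]
force: [-4.1, 4.3, 1.3]
opening: 0.419
```

Request:
jog_arm --claw '[0.3,0.3,0.3,0.3]' --travel '[[-0.1,-1,0],[-0.1,-1,0],[0,0,0],[0,0,0]]' --delta_rot '[[0,0,0],[0,0,0],[0,0,0],[0,0,0]]'

```text
time: 22.55
tool_pos: [0.5122, -0.2551, 0.0465]
tcp_rot: [-2.369, -2.055, -0.002]
force: [-3.9, 4.2, 1.9]
opening: 0.422
```

Request:
jog_arm --claw '[0.3,0.3,0.3,0.3]' --travel '[[-0.1,-1,0],[-0.1,-1,0],[0,0,0],[0,0,0]]' --delta_rot '[[0,0,0],[0,0,0],[0,0,0],[0,0,0]]'

```text
time: 22.88
tool_pos: [0.5121, -0.2555, 0.0466]
tcp_rot: [-2.368, -2.053, -0.006]
force: [-2.9, 8.6, 3.5]
opening: 0.424
```

Request:
jog_arm --claw '[0.3,0.3,0.3,0.3]' --travel '[[-0.1,-1,0],[-0.1,-1,0],[0,0,0],[0,0,0]]' --delta_rot '[[0,0,0],[0,0,0],[0,0,0],[0,0,0]]'

```text
time: 23.22
tool_pos: [0.5119, -0.2563, 0.0468]
tcp_rot: [-2.368, -2.051, -0.008]
force: [-3.1, 11.2, 6.6]
opening: 0.423
```

```bash
python3 - <<'E'
from h import *
np.set_printoptions(precision=4,suppress=True)
o=snap('w17');print(o['ft_torque'])
im=cv2.imread('pics/w17.png');cv2.imwrite('pics/w17c.png',cv2.resize(im[160:300,240:440],None,fx=4,fy=4,interpolation=cv2.INTER_CUBIC))
im=env.get_image('scene')[:,:,::-1];cv2.imwrite('pics/scene17.png',cv2.resize(im[140:220,210:320],None,fx=7,fy=7,interpolation=cv2.INTER_CUBIC))
E
```

```text
t 23.22 pos [ 511.9 -256.3   46.8] yawx 1.427 tilt [-0.002  0.01  -1.   ] F [-3.1 11.2  6.6] op 0.423
[ 2.3169  0.8064 -0.0424]
```

View pics/w17c.png

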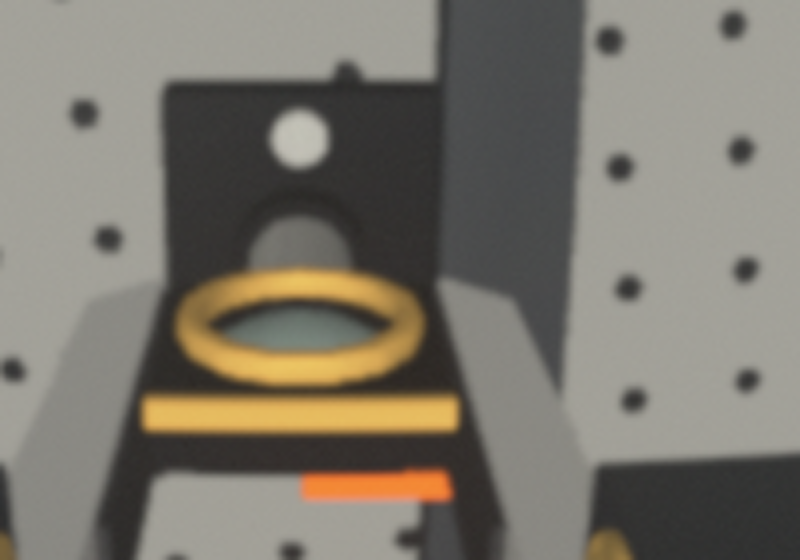

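View pics/scene17.png

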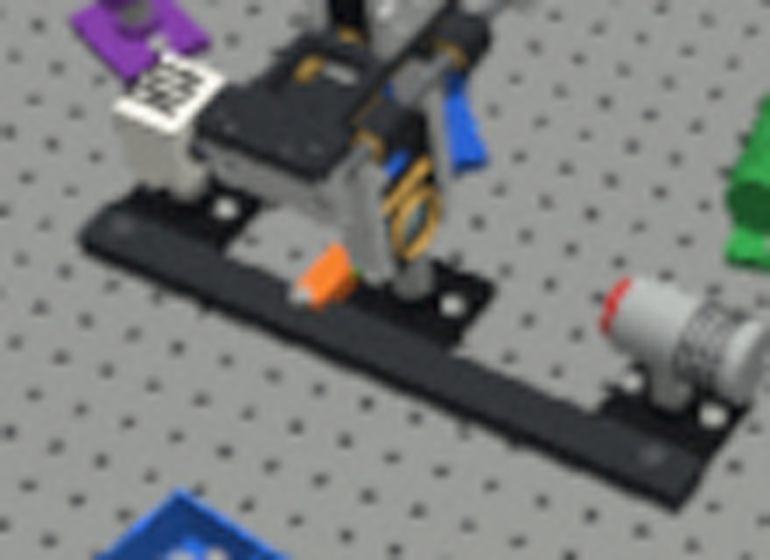

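Request:
jog_arm --claw '[0.3,0.3,0.3,0.3]' --travel '[[0,1,0],[0,0.5,-0.2],[0,0,0],[0,0,0]]' --delta_rot '[[0,0,0],[0,0,0],[0,0,0],[0,0,0]]'

```text
time: 23.65
tool_pos: [0.5119, -0.2561, 0.0467]
tcp_rot: [-2.369, -2.053, -0.005]
force: [-3.4, 9.2, 5.3]
opening: 0.424
```

```bash
python3 - <<'E'
from h import *
np.set_printoptions(precision=4,suppress=True)
o=snap('w18');print(o['ft_torque'])
im=cv2.imread('pics/w18.png');cv2.imwrite('pics/w18c.png',cv2.resize(im[160:300,240:440],None,fx=4,fy=4,interpolation=cv2.INTER_CUBIC))
E
```

```text
t 23.65 pos [ 511.9 -256.1   46.7] yawx 1.428 tilt [-0.002  0.008 -1.   ] F [-3.4  9.2  5.3] op 0.424
[ 1.7156  0.913  -0.0523]
```

View pics/w18c.png

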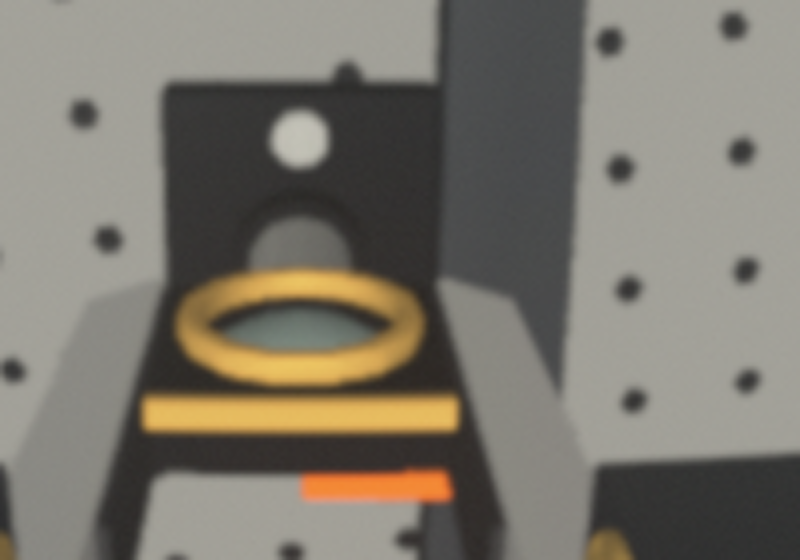

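Request:
jog_arm --claw '[0.3,0.3,0.3,0.3]' --travel '[[0,1,0],[0,0.5,0],[0,0,0],[0,0,0]]' --delta_rot '[[0,0,0],[0,0,0],[0,0,0],[0,0,0]]'

```text
time: 24.03
tool_pos: [0.5119, -0.2559, 0.0466]
tcp_rot: [-2.37, -2.055, -0.003]
force: [-3.9, 5.5, 2.9]
opening: 0.425
```

Request:
jog_arm --claw '[0.3,0.3,0.3,0.3]' --travel '[[0,1,0],[0,0.5,0],[0,0,0],[0,0,0]]' --delta_rot '[[0,0,0],[0,0,0],[0,0,0],[0,0,0]]'

```text
time: 24.37
tool_pos: [0.512, -0.2556, 0.0465]
tcp_rot: [-2.37, -2.056, -0.001]
force: [-4.7, 3.0, 1.8]
opening: 0.42
```

Request:
jog_arm --claw '[0.3,0.3,0.3]' --travel '[[-1,0.1,0],[0,0,0],[0,0,0]]' --delta_rot '[[0,0,0],[0,0,0],[0,0,0]]'

```text
time: 24.62
tool_pos: [0.5118, -0.2557, 0.0465]
tcp_rot: [-2.372, -2.057, -0.003]
force: [-1.7, 5.1, 0.5]
opening: 0.424
```

Request:
jog_arm --claw '[0.45,0.5,0.55,0.6,0.65,0.7,0.7]' --travel '[[0,0,0],[0,0,0],[0,0,0],[0,0,0],[0,0,0],[0,0,0],[0,0,0]]' --delta_rot '[[0,0,0],[0,0,0],[0,0,0],[0,0,0],[0,0,0],[0,0,0],[0,0,0]]'

```text
time: 25.2
tool_pos: [0.5122, -0.2575, 0.0469]
tcp_rot: [2.372, 2.059, 0.0]
force: [1.0, -0.4, -1.1]
opening: 0.699
```

```bash
python3 - <<'E'
from h import *
np.set_printoptions(precision=4,suppress=True)
o=snap('w19');print(o['ft_torque'])
im=cv2.imread('pics/w19.png');cv2.imwrite('pics/w19c.png',cv2.resize(im[160:300,240:440],None,fx=4,fy=4,interpolation=cv2.INTER_CUBIC))
E
```

```text
t 25.20 pos [ 512.2 -257.5   46.9] yawx 1.430 tilt [ 0.001 -0.001 -1.   ] F [ 1.  -0.4 -1.1] op 0.699
[-0.0961  0.0693  0.0411]
```

View pics/w19c.png

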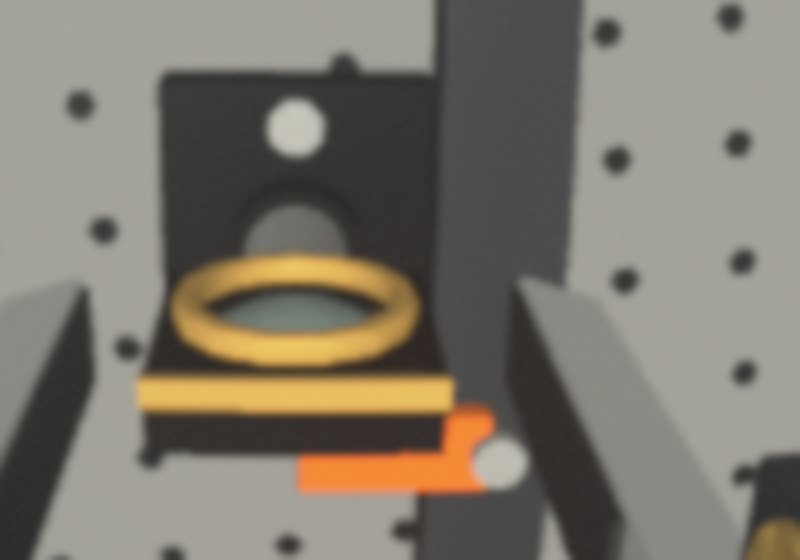

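Request:
jog_arm --claw '[0.7,0.7,0.7,0.7,0.7,0.7,0.7,0.7,0.7,0.7,0.7,0.7]' --travel '[[0,0,5],[0,0,12],[0,0,18],[0,0,18],[0,0,18],[0,0,18],[0,0,18],[0,-15,18],[0,-25,10],[0,-25,0],[0,-25,0],[0,-15,0]]' --delta_rot '[[0,0,0],[0,0,0],[0,0,0],[0,0,0],[0,0,0],[0,0,0],[0,0,0],[0,0,0],[0,0,0],[0,0,0],[0,0,0],[0,0,0]]'

```text
time: 26.25
tool_pos: [0.512, -0.3647, 0.1825]
tcp_rot: [2.372, 2.057, -0.001]
force: [-0.1, -0.0, 0.3]
opening: 0.702
```

Request:
jog_arm --claw '[0.7,0.7,0.7]' --travel '[[0,0,0],[0,0,0],[0,0,0]]' --delta_rot '[[0,0,0],[0,0,0],[0,0,0]]'

```text
time: 26.5
tool_pos: [0.5116, -0.3607, 0.1815]
tcp_rot: [-2.371, -2.059, -0.001]
force: [-0.5, -0.1, 0.4]
opening: 0.704
```

```bash
python3 - <<'E'
from h import *
np.set_printoptions(precision=4,suppress=True)
o=snap('w20')
im=cv2.imread('pics/w20.png');cv2.imwrite('pics/w20c.png',cv2.resize(im[80:240,240:420],None,fx=4,fy=4,interpolation=cv2.INTER_CUBIC))
im=env.get_image('scene')[:,:,::-1];cv2.imwrite('pics/scene20.png',cv2.resize(im[140:220,210:320],None,fx=7,fy=7,interpolation=cv2.INTER_CUBIC))
E
```

```text
t 26.50 pos [ 511.6 -360.7  181.5] yawx 1.430 tilt [-0.001  0.002 -1.   ] F [-0.5 -0.1  0.4] op 0.704
```

View pics/w20c.png

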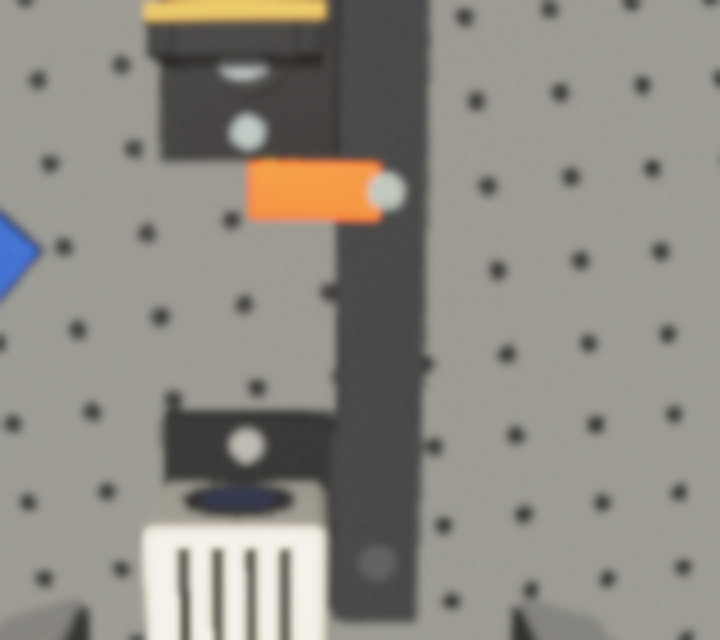

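View pics/scene20.png

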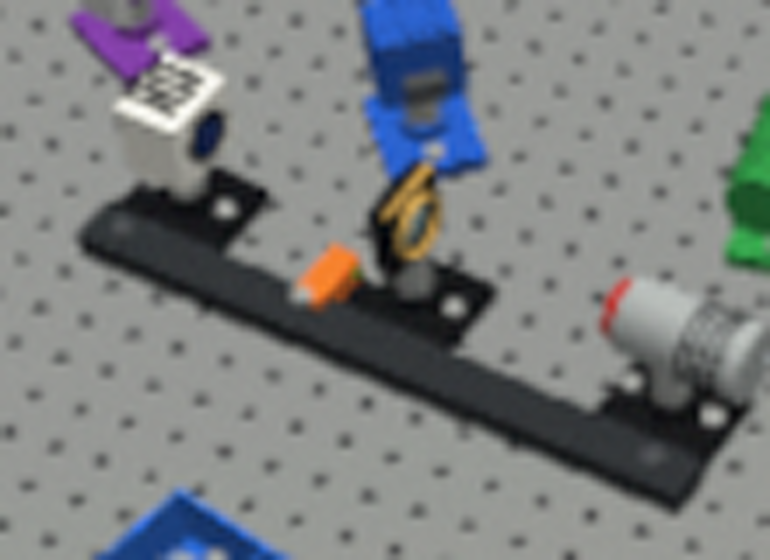

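```bash
python3 - <<'E'
from h import *
np.set_printoptions(precision=4,suppress=True)
o=env.get_obs()
im=cv2.imread('pics/w20.png');cv2.imwrite('pics/w20d.png',cv2.resize(im[95:140,275:345],None,fx=11,fy=11,interpolation=cv2.INTER_CUBIC))
print(cam_pose('wrist',o)[1])
E
```

```text
[ 0.5221 -0.2861  0.3604]
```

View pics/w20d.png

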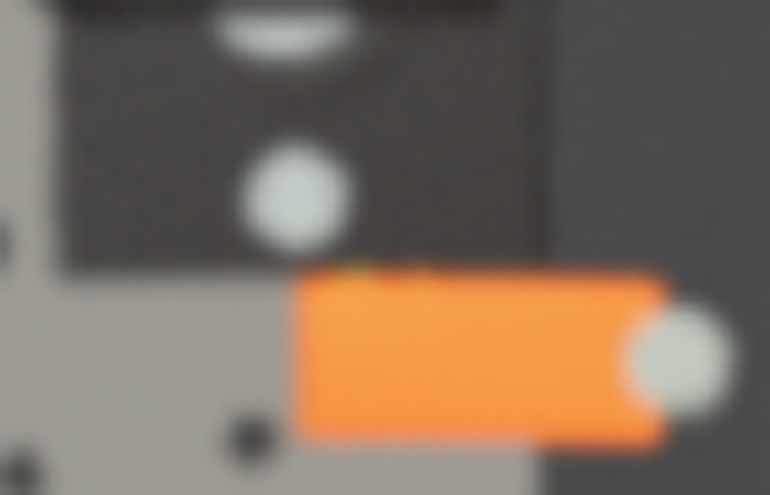

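```bash
python3 - <<'E'
from h import *
np.set_printoptions(precision=5,suppress=True)
o=env.get_obs()
for c in(100,200,280):print('foot',at_z('wrist',(275+c/11,95+272/11),.01,o))
for c in(310,400,500,640):print('stop',at_z('wrist',(275+c/11,95+270/11),.023,o))
ly=np.array([.1422,.9898])
print(at_z('wrist',(275+280/11,95+272/11),.01,o)[:2]@ly,at_z('wrist',(275+310/11,95+270/11),.023,o)[:2]@ly)
E
```

```text
foot [ 0.48793 -0.28136  0.01   ]
foot [ 0.49804 -0.28292  0.01   ]
foot [ 0.50611 -0.28413  0.01   ]
stop [ 0.50965 -0.28444  0.023  ]
stop [ 0.51837 -0.2857   0.023  ]
stop [ 0.52807 -0.28705  0.023  ]
stop [ 0.54167 -0.28885  0.023  ]
-0.20926711499739817 -0.20906879677939616
```

Request:
jog_arm --claw '[0.4,0,0,0,0,0,0,0,0,0,0,0]' --travel '[[0,10,0],[1,20,0],[1,25,0],[1,25,0],[1,25,0],[1,25,0],[1,15,-5],[1.5,9,-15],[0,0,-20],[0,0,-20],[0,0,-20],[0,0,-15]]' --delta_rot '[[0,0,0],[0,0,0],[0,0,0],[0,0,0],[0,0,0],[0,0,0],[0,0,0],[0,0,0],[0,0,0],[0,0,0],[0,0,0],[0,0,0]]'

```text
time: 27.6
tool_pos: [0.5185, -0.2067, 0.0851]
tcp_rot: [-2.37, -2.06, 0.001]
force: [-0.1, 0.5, -0.5]
opening: 0.005
```

Request:
jog_arm --claw '[0,0,0]' --travel '[[0,0,0],[0,0,0],[0,0,0]]' --delta_rot '[[0,0,0],[0,0,0],[0,0,0]]'

```text
time: 27.85
tool_pos: [0.52, -0.2081, 0.0876]
tcp_rot: [2.371, 2.059, 0.001]
force: [-0.2, -0.4, -0.2]
opening: 0.001
```

```bash
python3 - <<'E'
from h import *
np.set_printoptions(precision=4,suppress=True)
o=snap('w21')
im=env.get_image('scene')[:,:,::-1];cv2.imwrite('pics/scene21.png',cv2.resize(im[140:220,210:320],None,fx=7,fy=7,interpolation=cv2.INTER_CUBIC))
E
```

```text
t 27.85 pos [ 520.  -208.1   87.6] yawx 1.430 tilt [ 0.001 -0.001 -1.   ] F [-0.2 -0.4 -0.2] op 0.001
```

View pics/w21.png

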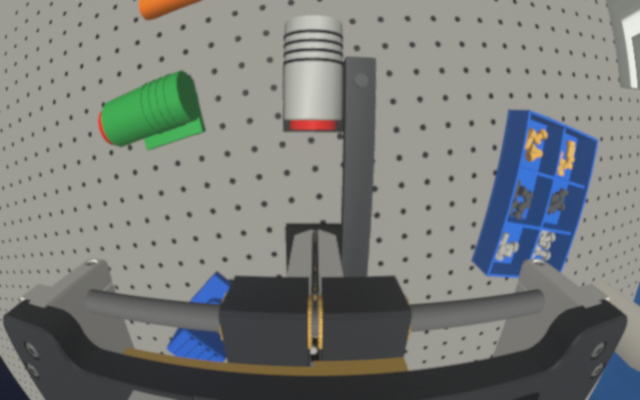

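View pics/scene21.png

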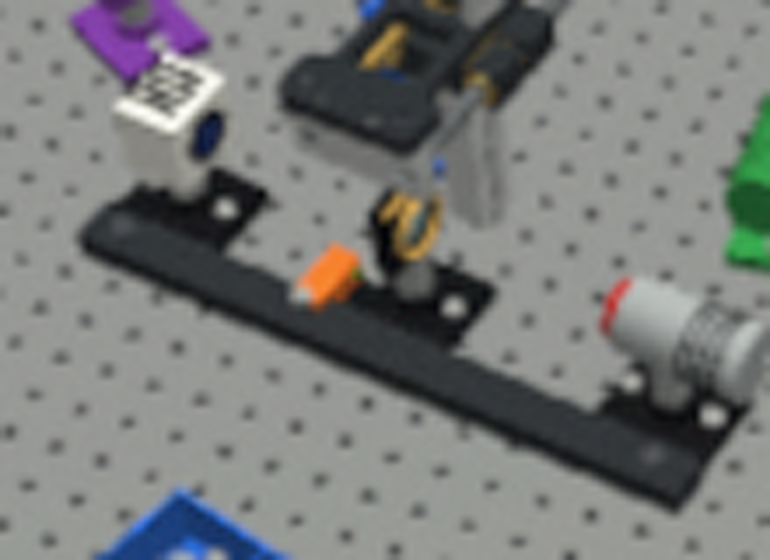

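```bash
python3 - <<'E'
from h import *
np.set_printoptions(precision=4,suppress=True)
o=env.get_obs()
l=np.array([.1422,.9898])
e=at_z('wrist',(300,224),.01,o);print(e,(o['tool_pos'][:2]-e[:2])@l)
E
```

```text
[ 0.5054 -0.2217  0.01  ] 0.01516292718565305
```

Request:
jog_arm --claw '[0,0,0,0,0,0,0,0,0]' --travel '[[0.5,4,-10],[0,0,-15],[0,0,-15],[0,0,-15],[0,0,-12],[0,0,-8],[0,0,-6],[0,0,0],[0,0,0]]' --delta_rot '[[0,0,0],[0,0,0],[0,0,0],[0,0,0],[0,0,0],[0,0,0],[0,0,0],[0,0,0],[0,0,0]]'

```text
time: 28.7
tool_pos: [0.5201, -0.2042, 0.0059]
tcp_rot: [2.372, 2.059, 0.0]
force: [0.3, 0.1, 0.2]
opening: 0.007
```

Request:
jog_arm --claw '[0,0,0,0,0]' --travel '[[-0.3,-2,0],[-0.3,-2,0],[-0.2,-1.5,0],[0,0,0],[0,0,0]]' --delta_rot '[[0,0,0],[0,0,0],[0,0,0],[0,0,0],[0,0,0]]'

```text
time: 29.12
tool_pos: [0.5193, -0.2099, 0.0061]
tcp_rot: [2.372, 2.059, 0.0]
force: [0.2, -0.9, 0.5]
opening: 0.007
```

Request:
jog_arm --claw '[0,0,0,0,0]' --travel '[[-0.3,-2,0],[-0.2,-1.5,0],[-0.1,-1,0],[0,0,0],[0,0,0]]' --delta_rot '[[0,0,0],[0,0,0],[0,0,0],[0,0,0],[0,0,0]]'

```text
time: 29.53
tool_pos: [0.5185, -0.2142, 0.0058]
tcp_rot: [2.373, 2.059, 0.0]
force: [-0.9, 0.3, 0.3]
opening: 0.002
```

Expected contact is near y ≈ -0.219, so I'll approach in small steps.

Request:
jog_arm --claw '[0,0,0,0,0]' --travel '[[-0.1,-1,0],[-0.1,-1,0],[-0.1,-1,0],[0,0,0],[0,0,0]]' --delta_rot '[[0,0,0],[0,0,0],[0,0,0],[0,0,0],[0,0,0]]'

```text
time: 29.95
tool_pos: [0.5182, -0.2151, 0.0057]
tcp_rot: [-2.372, -2.056, -0.004]
force: [1.0, 6.5, 1.3]
opening: 0.003
```

Request:
jog_arm --claw '[0,0,0,0]' --travel '[[-0.1,-1,0],[0,-0.5,0],[0,0,0],[0,0,0]]' --delta_rot '[[0,0,0],[0,0,0],[0,0,0],[0,0,0]]'

```text
time: 30.28
tool_pos: [0.5181, -0.2152, 0.0057]
tcp_rot: [-2.371, -2.054, -0.006]
force: [2.7, 9.6, 2.6]
opening: 0.007
```

Request:
jog_arm --claw '[0,0,0,0]' --travel '[[-0.1,-1,0],[0,0,0],[0,0,0],[0,0,0]]' --delta_rot '[[0,0,0],[0,0,0],[0,0,0],[0,0,0]]'

```text
time: 30.62
tool_pos: [0.518, -0.2153, 0.0057]
tcp_rot: [-2.371, -2.053, -0.007]
force: [2.9, 11.0, 2.6]
opening: 0.002
```

Request:
jog_arm --claw '[0,0,0,0,0,0,0,0,0,0,0,0]' --travel '[[0.1,1,0],[0.2,2,0],[0.3,3,0],[0.6,4,0],[0.6,4,0],[0,0,5],[0,0,15],[0,0,20],[0,0,20],[0,0,20],[0,0,20],[0,0,20]]' --delta_rot '[[0,0,0],[0,0,0],[0,0,0],[0,0,0],[0,0,0],[0,0,0],[0,0,0],[0,0,0],[0,0,0],[0,0,0],[0,0,0],[0,0,0]]'

```text
time: 31.62
tool_pos: [0.5197, -0.2059, 0.1272]
tcp_rot: [2.372, 2.059, -0.0]
force: [0.6, -0.3, -0.5]
opening: -0.0
```

Request:
jog_arm --claw '[0,0,0,0,0,0,0,0,0,0,0,0]' --travel '[[0,-10,20],[0,-20,20],[0,-25,0],[0,-25,0],[0,-25,0],[0,-25,0],[0,-20,0],[0,-10,0],[0,0,0],[0,0,0],[0,0,0],[0,0,0]]' --delta_rot '[[0,0,0],[0,0,0],[0,0,0],[0,0,0],[0,0,0],[0,0,0],[0,0,0],[0,0,0],[0,0,0],[0,0,0],[0,0,0],[0,0,0]]'

```text
time: 32.62
tool_pos: [0.5198, -0.3642, 0.1659]
tcp_rot: [-2.371, -2.06, -0.001]
force: [0.3, -0.1, 0.1]
opening: 0.007
```

```bash
python3 - <<'E'
from h import *
np.set_printoptions(precision=5,suppress=True)
o=snap('w22')
im=cv2.imread('pics/w22.png');cv2.imwrite('pics/w22c.png',cv2.resize(im[60:260,230:430],None,fx=3,fy=3,interpolation=cv2.INTER_CUBIC))
im=env.get_image('scene')[:,:,::-1];cv2.imwrite('pics/scene22.png',im)
E
```

```text
t 32.62 pos [ 519.8 -364.2  165.9] yawx 1.431 tilt [-0.     0.001 -1.   ] F [ 0.3 -0.1  0.1] op 0.007
```

View pics/w22c.png

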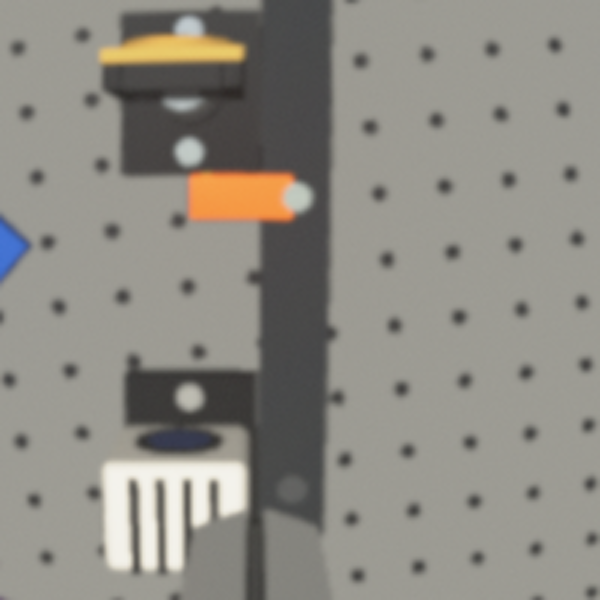

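View pics/scene22.png

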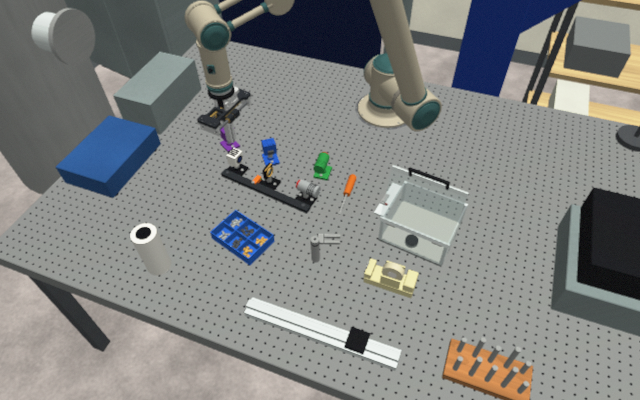

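```bash
python3 - <<'E'
from h import *
print(env.job_done()); state()
E
```

```text
the job is handed in; nothing more can be done
None
the job is handed in; nothing more can be done
```

The job is handed in, finished at about 32.6 s of the 72 s allowed.

- **Cover:** I raised it by the handle to about 1.47 rad, let it down until the stay took the load behind its tooth, and released it. It was still propped in the last scene picture.
- **Lens mount:** I gripped it by its side faces, so the fingers stayed off the glass. I carried it upright to the bar and stood it with the brass ring towards the light source. I then pushed it flush against the bar with about 7 N and slid it to the orange stop.
- **Release:** It was let go softly and stayed upright.

**Last checks**
- A push with closed fingers on the foot's source-side end, up to about 11 N, moved it only about 0.2 mm, so it sits rigidly against the stop.
- The wrist camera showed no visible gap at the stop or the bar, to within about 1 mm. I could not see the pin directly; that it is pressed in follows from the foot being home.
- The source and detector looked unmoved in the pictures, and the gripper was clear of everything at the end.

**Disagreements**
- The top camera placed the bar about 4–5 mm nearer the robot than the wrist camera did; I settled this by touch.
- The wrist camera put the foot's near end about 3.5 mm further towards the source than the arm position implied; contact came about 4 mm earlier than that position predicted.
- While seating, the tool tilted about 0.01 rad; it was straight again after I eased off and released.

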